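Catch the wax patterns off the printer chute and make up the casting-room pick-up

ROBOT

A 7-joint arm with a two-finger parallel gripper is mounted at the origin on the work surface. World frame = base frame: x ahead of the robot, y to its left, z up, the work surface at z = 0. Lengths are in m, angles in rad, forces in N, time in s.
With the tool pointing down it reaches from about 0.4 to 0.875 m from the base axis. Payload 19.3 kg.
Tool frame: the origin (TCP) lies at the very end of the fingers, on their centre line; the grasp point (between the pads) lies 19 mm behind it; z points along the fingers, y is the line along which they close (so a half turn about z gives the same grasp; the last joint's range is limited). The gripper opens to 85 mm and grips with 20 to 120 N. Pads are 22 mm wide; open, the fingers measure 114 mm over their backs; the gripper's body (76 mm by 85 mm) begins 54 mm behind the grasp point. The pads swing forward as they close: fully open they stand 13 mm farther back than shut.
Start: joints at [-0.07, 0.521, -0.036, 1.599, 0.021, 1.021, -0.113], TCP at [0.625, -0, 0.231] pointing down, gripper open.
Joint ranges: [-2.91, 2.91], [-0.3, 2.13], [-1.5, 1.42], [0.17, 2.43], [-1.26, 4.41], [0.16, 1.93], [-2.52, 2.52]. Speed limits (rad/s): [1.89, 1.89, 2.39, 2.39, 3.01, 3.01, 3.01].

INTERFACE

Orientations are given as [roll, pitch, yaw] about the fixed x, y, z axes, in that order (R = Rz(yaw) Ry(pitch) Rx(roll)).
In Python, from workcell import observe, grab_frame, job_done gives the robot as it stands.
- The arm moves only by the tool move_arm, never from a script. Its argument "plan" is a list that holds one entry, the list of rows, each a list of 7 numbers: the shift along the tool's x, y, z each as a share of 0.02 m, from -1 to 1, then the turn, a rotation vector about the tool's x, y, z each as a share of 6 degrees, from -1 to 1, then the opening, from -1 (shut) to 1 (fully open). A call has exactly 10 rows; each row shifts and turns the commanded pose from where the row before left it, along the tool's axes as they then stand; what a row does not reach is not made up. A row lasts 1/10 s, in which the tool goes at most 50 mm and 8.59 degrees, less where a joint would pass 70% of its speed; a pose out of reach is approached as far as the arm can. A call with a number of a shift or a turn outside -1 to 1 is refused whole. A call with a gripper value outside its range is refused whole. The fingers move at their own pace and stop on an object; "grip_force" is the grip in N (left out, the last holds). Time passes only in rows, so rows that do not move let the fingers close, or fill a call up. It gives the time, the measured TCP pose, the force, the opening and the grip force at its end, in the units of the state.
- observe(): the state, without advancing time (a new reading comes with each control period).
- grab_frame(name): name is "scene" or "side" or "wrist"; returns a dict with "color" (480x640x3 uint8, red, green, blue), "intrinsics" (3x3 intrinsics, pixels), "k1" (the pictures are not rectified: a ray, as slopes to the right and down, at radius r is drawn at 1 + k1 r^2 times it, then the intrinsics apply), "position" and "orientation" of the camera in the world; the wrist camera has in their place "tool_from_camera" (4x4, takes a point from camera to tool coordinates, whose origin is the TCP and whose axes are the flange's). Camera axes: x right, y down, z forward; pixel columns grow to the right and rows downward; lengths in m; the calibration is good to about 2 mm. A picture is of the moment at which its call begins: read the wrist's pose just before it. There is no depth.
- job_done(): hands the job in; it is judged then, once.
The state is a dict: "clock": time; "qpos": joint angles; "qd": joint speeds; "joint_efforts": joint torques, N m; "position": TCP position; "tool_rot": TCP orientation; "force": force on the tool from outside, world axes, zero at the start; "moment": the same for the moment, N m; "grip_width": finger opening in m; "finger_force": force on a finger pad.
Only numpy, scipy, OpenCV 4.12 (cv2) and the standard library are available. Lean on these libraries where they do the work, as an engineer would, in place of code of your own. Each camera call takes 0.05 s, during which the arm holds its last target. There are 200 camera calls.

TASK

Make up the pick-up for the casting room: hold the catch pan by its blue post under the lip of the chute and press the green plunger fully down with the foot of the pan (not with the bare fingers), keeping it down until every red wax pattern waiting in the chute has slid into the pan, then set the pan with all the patterns down level in the middle of the yellow mat. Stand every red-capped jar upright in a cell of the grey crate, one per cell, before or after that. When all is in place, press the knob of the desk bell down to its stop for the collection, and leave the other things on the bench alone.

Things in the scene. Friction and masses are not known exactly. Their poses are not given: they have to be found in the camera images.
- station: Fixed chute station. Origin on the table right below the chute's lip, which is 125 mm up (underside 122 mm). The open chute (38 mm wide, walls 28 mm, 175 mm long) rises from the lip to +x at 35 degrees, on a column 100 to 130 mm behind the lip. An orange gate 40 mm up the chute holds the patterns; it rises 2.6 times the plunger's travel. They leave towards -x and land within 50 mm of the lip.
- plunger_top (a point): Centre of the top of the green spring plunger head, 32 mm in diameter, 95 mm in front of the lip (station -x). Its top is 45 mm above the table at rest, 31 mm at its stop. Its housing is 40 mm in diameter and 28 mm high, joined to the column by a strip 30 mm wide, 6 mm high, on the table.
- plunger (a joint): Travel of the plunger: 0 at rest, 0.014 m fully down at its stop. A spring of about 4 N at rest to 7 N at the stop pushes it up; it does not latch.
- pan: Loose steel catch pan, 160 g. Origin at the centre of the underside of its open tray, which is 100 mm (x) by 84 mm (y) by 50 mm high outside, walls and floor 3 mm. At the -x end a flat foot (36 mm wide, 4 mm thick, level with the underside, reaching x = -96 mm) carries an upright blue handle post.
- handle (a point): Centre of the top of the pan's handle post, at x = -75 mm and 85 mm above the pan's underside; the post is 20 mm (x) by 22 mm (y); axes as the pan's. With the post straight above the plunger and the pan's x along the station's, the lip is over the tray, 20 mm to the +x side of its centre, and the foot presses the plunger.
- mat: Fixed square yellow set-down mat, 120 by 120 mm, 4 mm thick; origin at the centre of its underside on the table
- crate: Fixed grey open crate, 227 mm (x) by 153 mm (y), 30 mm high, walls and floor 5 mm, with two dividers across x and one across y as high as the walls: six cells, 69 mm square, centred at x = -74, 0 and +74 mm, y = +-37 mm in its frame. Origin at the centre of its underside.
- bell_top (a point): Centre of the top of the brass plunger knob of a fixed steel desk bell; the knob is 18 mm in diameter, its top 50 mm above the table at rest; the bell's dome below it is 72 mm in diameter, 35 mm high
- bell (a joint): Travel of the bell's plunger: 0 at rest, 0.006 m at its stop; a spring of 1.5 N at rest to 3 N at the stop pushes it up
- pattern0: Wax pattern: a white square foot 24 by 24 mm with a red eight-pointed star on it, 16 mm high in all, 14 g; all four stand loose in single file in the chute, down against the gate, at the start; origin at the centre of its underside (z its own upright)
- pattern1: Wax pattern: a white square foot 24 by 24 mm with a red eight-pointed star on it, 16 mm high in all, 14 g; all four stand loose in single file in the chute, down against the gate, at the start; origin at the centre of its underside (z its own upright)
- pattern2: Wax pattern: a white square foot 24 by 24 mm with a red eight-pointed star on it, 16 mm high in all, 14 g; all four stand loose in single file in the chute, down against the gate, at the start; origin at the centre of its underside (z its own upright)
- pattern3: Wax pattern: a white square foot 24 by 24 mm with a red eight-pointed star on it, 16 mm high in all, 14 g; all four stand loose in single file in the chute, down against the gate, at the start; origin at the centre of its underside (z its own upright)
- jar0: Closed upright round jar with a red cap, 48 mm in diameter from foot to cap, 65 mm high, 140 g, heavy foot; origin at the centre of its underside. Three to five are present.
- jar1: Closed upright round jar with a red cap, 48 mm in diameter from foot to cap, 65 mm high, 140 g, heavy foot; origin at the centre of its underside. Three to five are present.
- jar2: Closed upright round jar with a red cap, 48 mm in diameter from foot to cap, 65 mm high, 140 g, heavy foot; origin at the centre of its underside. Three to five are present.
- jar3: Closed upright round jar with a red cap, 48 mm in diameter from foot to cap, 65 mm high, 140 g, heavy foot; origin at the centre of its underside. Three to five are present.
- jar4: Closed upright round jar with a red cap, 48 mm in diameter from foot to cap, 65 mm high, 140 g, heavy foot; origin at the centre of its underside. Three to five are present.
- brush: Bystander: brush with wooden handle, 200 mm long; leave alone
- scraper: Bystander: small flat scraper lying on the table, 120 mm long; leave alone
- flask: Bystander: white bottle, 60 mm in diameter, 150 mm high; leave alone
- cup: Bystander: white mug, 72 mm in diameter, 85 mm high; leave alone
- tin: Bystander: tin, 70 mm in diameter, 60 mm high; leave alone
- raft: Bystander: white block with red ribs, 50 by 35 by 23 mm; leave alone

How it is judged:
By the outcome, as a careful person would: the job done as asked, in the order asked, and still so for the second after the job is handed in, with the robot touching nothing.
Of jar0, jar1, jar2, jar3, jar4 only 3 to 5 are there at a start; the rules pass over those that are not, and their reading is None.
At some moment in a run one of jar0, jar1, jar2, jar3, jar4, pan may be knocked a few centimetres aside while the robot is not near it.
It also fails if it takes over 210 s, if anything falls off the work surface, if the arm or the gripper's body presses on something with over 40 N, if the wrist force passes 120 N, or if a joint passes its speed limit or range.

## Working session

There is one attempt and no reset: what is moved stays moved. The work goes in short steps, Python scripts to look and compute and a tool call to move; the robot and the scene stay as the last step left them, time stands still between calls to the robot, and variables do not carry over. Pictures are saved under pics/ and viewed, at most 14 in all, crops included, and the job is handed in when it is done.

Besides the shell and the picture viewer there is one more tool, called after "Call:" as a command line: name --argument value ..., lists and objects as JSON in quotes. move_arm: Moves the arm, as the interface text tells. Shift numbers are shares of 0.02 m and turn numbers shares of 6 degrees, none past 1 either way. Its arguments: {"type":"object","properties":{"plan":{"type":"array"},"grip_force":{"type":"number"}},"required":["plan"]}

```bash
ls; mkdir -p pics; cat > h.py <<'E'
import numpy as np, cv2
from scipy.spatial.transform import Rotation as R
from workcell import observe, grab_frame, job_done
def save(name,fn):
    s=observe(); f=grab_frame(name); cv2.imwrite('pics/'+fn,f['color'][:,:,::-1]); f['s']=s; return f
def campose(f):
    if 'tool_from_camera' in f:
        T=np.eye(4); T[:3,:3]=rot(f['s']['tool_rot']); T[:3,3]=f['s']['position']
        M=T@np.array(f['tool_from_camera']); return M[:3,:3],M[:3,3]
    return rot(f['orientation']),np.array(f['position'])
def rot(o):
    o=np.array(o); 
    return o if o.shape==(3,3) else R.from_euler('xyz',o).as_matrix()
def ray(f,uv):
    K=np.array(f['intrinsics']); k=f['k1']
    uv=np.atleast_2d(np.array(uv,float)); d=np.array([k,0,0,0.])
    p=cv2.undistortPoints(uv[:,None,:],K,d)[:,0]
    Rm,c=campose(f); v=np.c_[p,np.ones(len(p))]@Rm.T
    return c,v
def onz(f,uv,z):
    c,v=ray(f,uv); t=(z-c[2])/v[:,2]; return c+v*t[:,None]
def proj(f,P):
    Rm,c=campose(f); q=(np.atleast_2d(P)-c)@Rm
    return cv2.projectPoints(q[:,None,:],np.zeros(3),np.zeros(3),np.array(f['intrinsics']),np.array([f['k1'],0,0,0.]))[0][:,0]
E
python3 - <<'E'
from h import *
import pickle
d={}
for n in('scene','side','wrist'):
    d[n]=save(n,n+'0.png'); f=d[n]; print(n,{k:np.round(v,3).tolist() for k,v in f.items() if k not in('color','s')})
pickle.dump(d,open('f0.pkl','wb'))
s=observe();print({k:np.round(v,3).tolist() for k,v in s.items()})
E
```

```text
pics
scene {'intrinsics': [[619.19, 0.0, 312.777], [0.0, 619.19, 236.115], [0.0, 0.0, 1.0]], 'k1': -0.192, 'position': [1.721, -0.411, 1.065], 'orientation': [-2.231, 0.007, 1.173]}
side {'intrinsics': [[440.565, 0.0, 322.944], [0.0, 440.565, 235.582], [0.0, 0.0, 1.0]], 'k1': -0.014, 'position': [0.127, 0.557, 0.813], 'orientation': [-2.317, -0.007, -2.353]}
wrist {'intrinsics': [[409.777, 0.0, 316.944], [0.0, 409.777, 238.509], [0.0, 0.0, 1.0]], 'k1': -0.091, 'tool_from_camera': [[-0.0, -0.964, -0.267, 0.067], [1.0, -0.0, 0.0, 0.0], [-0.0, -0.267, 0.964, -0.143], [0.0, 0.0, 0.0, 1.0]]}
{'clock': 0.15, 'qpos': [-0.07, 0.522, -0.036, 1.6, 0.021, 1.021, -0.113], 'qd': [-0.0, -0.003, 0.0, -0.003, 0.0, -0.003, -0.002], 'joint_efforts': [0.0, -92.738, 1.98, -37.005, 0.018, 0.006, -0.0], 'position': [0.625, -0.0, 0.231], 'tool_rot': [-3.141, 0.0, 1.571], 'force': [-0.58, 0.498, 0.911], 'moment': [0.015, 0.057, 0.062], 'finger_force': 0.0, 'grip_width': 0.085}
```

View pics/scene0.png

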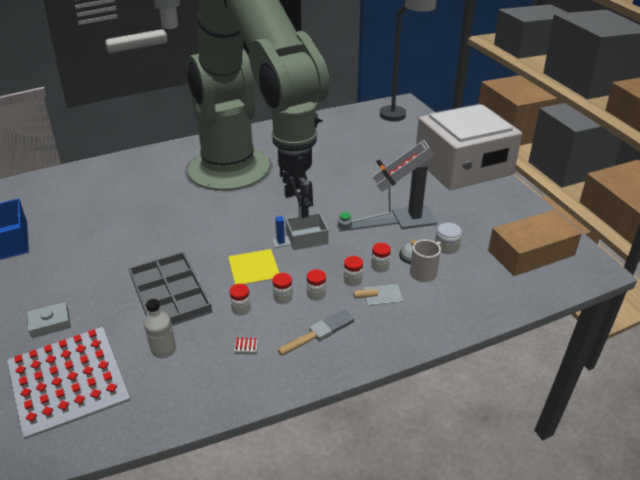

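View pics/side0.png

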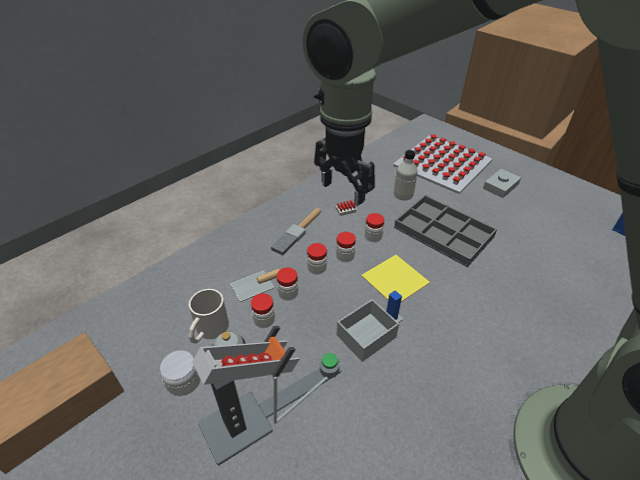

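The scene view shows five red-capped jars in a row at (239,299)…(381,256), and the pan's blue post at (280,230). The plunger is at (345,217), the mat at (254,266), the crate at (170,288), and the bell sits behind the mug at about (410,250).

```bash
cat > m.py <<'E'
from h import *
import pickle
d=pickle.load(open('f0.pkl','rb'))
def blobs(f,lo,hi,amin=25):
    hsv=cv2.cvtColor(f['color'],cv2.COLOR_RGB2HSV)
    m=cv2.inRange(hsv,np.array(lo),np.array(hi))
    if lo[0]==0: m|=cv2.inRange(hsv,np.array((174,lo[1],lo[2])),np.array((180,255,255)))
    c,_=cv2.findContours(m,cv2.RETR_EXTERNAL,cv2.CHAIN_APPROX_NONE)
    return [x for x in c if cv2.contourArea(x)>amin]
def cen(c):
    M=cv2.moments(c); return np.array([M['m10']/M['m00'],M['m01']/M['m00']])
if __name__=='__main__':
  for n in('scene','side'):
    f=d[n]; print(n)
    for nm,lo,hi,z in (('red',(0,150,90),(6,255,255),.058),('green',(45,100,50),(80,255,255),.042),('blue',(108,120,50),(125,255,255),.05),('yel',(24,150,120),(34,255,255),.004),('orange',(7,150,120),(20,255,255),.05)):
        for c in blobs(f,lo,hi):
            u=cen(c); print(nm,u.round(1),cv2.contourArea(c),onz(f,u,z)[0].round(4), cv2.boundingRect(c))
            if nm=='yel':
                h=cv2.approxPolyDP(cv2.convexHull(c),6,True)[:,0]; print(onz(f,h,.004).round(4).tolist())
E
python3 m.py
```

```text
scene
red [ 30.8 416.1] 43.0 [ 0.845  -0.6715  0.058 ] (26, 412, 10, 9)
red [ 46.9 410.5] 40.0 [ 0.8417 -0.6367  0.058 ] (43, 407, 9, 8)
red [ 63.  404.6] 40.0 [ 0.8379 -0.6019  0.058 ] (59, 401, 9, 8)
red [ 27.8 403.7] 37.0 [ 0.8098 -0.6753  0.058 ] (24, 400, 8, 8)
red [ 79.  398.7] 40.0 [ 0.8341 -0.5671  0.058 ] (75, 395, 9, 8)
red [ 43.6 398.3] 34.5 [ 0.8071 -0.6405  0.058 ] (40, 395, 8, 8)
red [ 95.  392.9] 40.0 [ 0.8309 -0.5325  0.058 ] (91, 389, 9, 9)
red [ 59.5 392.6] 39.0 [ 0.8033 -0.6055  0.058 ] (56, 389, 8, 8)
red [ 25.3 391.9] 39.5 [ 0.7756 -0.6784  0.058 ] (21, 388, 9, 9)
red [111.  387.2] 39.0 [ 0.8277 -0.4976  0.058 ] (107, 384, 9, 8)
red [ 75.4 386.8] 34.5 [ 0.7997 -0.5706  0.058 ] (72, 383, 8, 8)
red [ 40.8 386.4] 39.5 [ 0.772  -0.6437  0.058 ] (37, 382, 9, 9)
red [ 91.2 381.2] 33.0 [ 0.7964 -0.5357  0.058 ] (88, 378, 8, 8)
red [ 56.3 380.8] 38.5 [ 0.7682 -0.609   0.058 ] (52, 377, 9, 8)
red [ 22.7 380.2] 33.5 [ 0.7405 -0.6818  0.058 ] (19, 377, 8, 8)
red [106.9 375.5] 35.0 [ 0.7928 -0.5009  0.058 ] (103, 372, 8, 8)
red [ 72.  375.3] 38.0 [ 0.765  -0.5739  0.058 ] (6
[... 2315 characters left out ...]
183.0 [0.6783 0.025  0.058 ] (308, 243, 18, 14)
red [345.7 238.1] 167.5 [ 0.6569 -0.0566  0.058 ] (337, 232, 18, 13)
red [374.9 218.7] 144.0 [ 0.654  -0.1664  0.058 ] (367, 213, 17, 12)
red [345.  205.3] 41.5 [ 0.7477 -0.1513  0.058 ] (338, 200, 17, 9)
green [329.2 360.1] 164.0 [0.4494 0.2122 0.042 ] (322, 353, 16, 15)
blue [393.8 304.1] 242.5 [0.4442 0.0164 0.05  ] (387, 291, 15, 28)
blue [619.6 226.1] 111.5 [ 0.1861 -0.6161  0.05  ] (613, 214, 12, 22)
yel [395.1 277.5] 1491.0 [ 0.5127 -0.0835  0.004 ] (362, 255, 67, 46)
[[0.5753, -0.0316, 0.004], [0.5616, -0.1448, 0.004], [0.4473, -0.1292, 0.004], [0.459, -0.0377, 0.004]]
orange [274.8 349. ] 251.5 [0.5399 0.2753 0.05  ] (264, 337, 21, 23)
```

```bash
python3 - <<'E'
import cv2
a=cv2.imread('pics/scene0.png');b=cv2.imread('pics/side0.png')
A=cv2.resize(a[190:340,120:440],(800,375),interpolation=3)
cv2.imwrite('pics/c1.png',A)
B=cv2.resize(b[180:460,150:510],(771,600),interpolation=3)
cv2.imwrite('pics/c2.png',B)
E
```

```text
(no output)
```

View pics/c1.png

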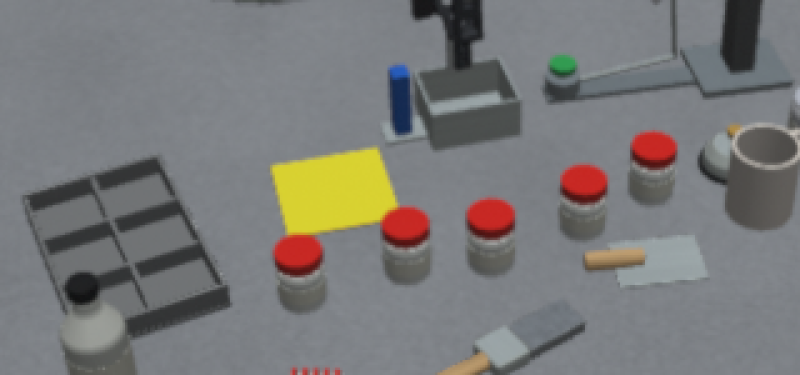

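View pics/c2.png

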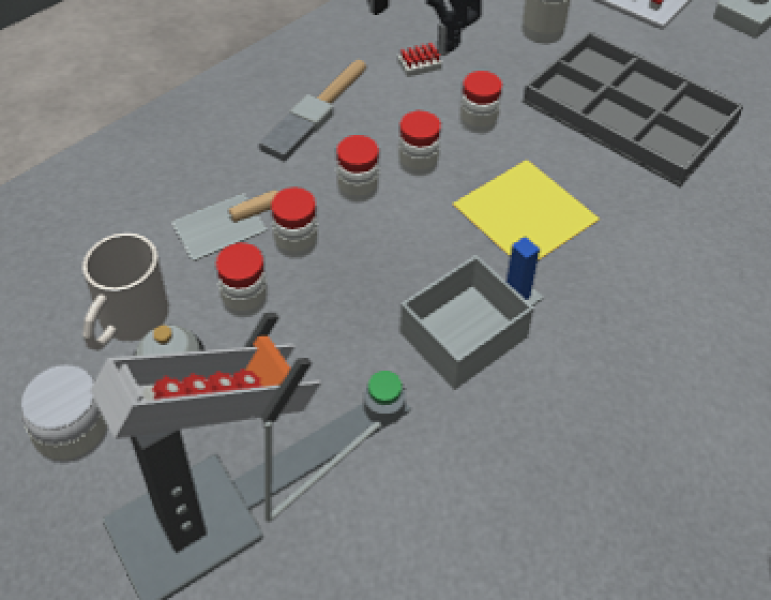

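The crops give the crate's top corners, the pan rim corners, the post top, the bell knob (c1 735,130 / c2 163,334) and the station plate. I'll turn these into positions.

```bash
cat > m2.py <<'E'
from m import *
S,D=d['scene'],d['side']
A=lambda p:np.array(p,float)/2.5+[120,190]
B=lambda p:np.array(p,float)*.4668+[150,180]
def two(a,b):
    c1,v1=ray(S,a);c2,v2=ray(D,b)
    v1=v1[0]/np.linalg.norm(v1[0]);v2=v2[0]/np.linalg.norm(v2[0])
    t=np.linalg.lstsq(np.c_[v1,-v2],c2-c1,rcond=None)[0]
    p,q=c1+v1*t[0],c2+v2*t[1]; return ((p+q)/2).round(4),round(np.linalg.norm(p-q),4)
print('bell',two(A([735,130]),B([163,334])))
print('post',two(A([400,70]),B([524,247])))
print('plunger',two(A([563,65]),B([386,386])))
def quad(n,f,q,z):
    p=onz(f,q,z)[:,:2]; c=p.mean(0); e=np.diff(np.r_[p,p[:1]],axis=0)
    print(n,c.round(4),np.linalg.norm(e,axis=1).round(3),np.degrees(np.arctan2(e[:,1],e[:,0])).round(1))
quad('pan S',S,A([[416,74],[502,62],[520,103],[432,120]]),.05)
quad('pan D',D,B([[402,307],[477,258],[531,311],[455,363]]),.05)
quad('crate D',D,B([[525,93],[590,36],[740,108],[683,175]]),.03)
quad('plate S',S,A([[682,50],[760,38],[790,80],[695,93]]),.005)
quad('plate D',D,B([[213,455],[262,537],[160,603],[104,522]]),.005)
p=onz(S,A([[24,197],[160,157],[228,290]]),.03);print('crate S',p.round(3).tolist(),(p[0]+p[2])/2)
quad('mat S',S,A([[271,166],[382,148],[398,218],[289,235]]),.004)
quad('mat D',D,B([[453,205],[528,160],[598,218],[530,265]]),.004)
sc=[cen(c) for c in blobs(S,(0,150,90),(6,255,255),100)]; sd=[cen(c) for c in blobs(D,(0,150,90),(6,255,255),100)]
for a in sc:
    print('jar',min((two(a,b) for b in sd),key=lambda r:r[1]+10*abs(r[0][2]-.058)))
print('chute lip? gate', [two(A([0,0]),B([0,0]))[1]])
print('tin,cup,scr',onz(D,B([63,405]),.06),onz(D,B([122,260]),.085),onz(D,B([[180,225],[265,225],[275,200],[230,213]]),.0).round(3).tolist())
E
python3 m2.py
```

```text
bell (array([0.6369, 0.3271, 0.0465]), np.float64(0.0042))
post (array([0.4439, 0.0221, 0.0845]), np.float64(0.0021))
plunger (array([0.4498, 0.2125, 0.0405]), np.float64(0.005))
pan S [0.463  0.0935] [0.098 0.078 0.099 0.085] [ 80.1  -9.  -95.7 170.6]
pan D [0.4495 0.0971] [0.1   0.081 0.098 0.079] [-96.8 171.   82.2  -7.6]
crate D [ 0.5198 -0.3031] [0.157 0.218 0.153 0.218] [ -85.7 -176.4   94.6    4.5]
plate S [0.4852 0.4183] [0.1   0.088 0.116 0.085] [  81.3   -7.7 -100.8  161.4]
plate D [0.4882 0.4154] [0.09  0.095 0.089 0.107] [169.5  79.8  -3.1 -99.1]
crate S [[0.427, -0.392, 0.03], [0.419, -0.243, 0.03], [0.644, -0.23, 0.03]] [ 0.53572812 -0.31134318  0.03      ]
mat S [ 0.5157 -0.0802] [0.122 0.117 0.114 0.115] [ 81.4 -11.8 -99.7 172.5]
mat D [ 0.5096 -0.0831] [0.12  0.115 0.11  0.117] [-97.2 171.7  83.5  -2.9]
jar (array([ 0.6514, -0.1611,  0.0621]), np.float64(0.0024))
jar (array([ 0.6545, -0.0523,  0.0619]), np.float64(0.0023))
jar (array([0.6757, 0.0289, 0.0622]), np.float64(0.002))
jar (array([0.6647, 0.1353, 0.0623]), np.float64(0.0021))
jar (array([0.6441, 0.2251, 0.062 ]), np.float64(0.002))
chute lip? gate [np.float64(0.7066)]
tin,cup,scr [[0.62754334 0.43658968 0.06      ]] [[0.7085971  0.31509102 0.085     ]] [[0.773, 0.212, 0.0], [0.706, 0.143, 0.0], [0.727, 0.11, 0.0], [0.748, 0.16, 0.0]]
```

Call:
move_arm --plan '[[[0, 0, 0, 0, 0, 0.75, 1], [0, 0, 0, 0, 0, 0.75, 1], [-0.04, -1, 0, 0, 0, 0, 1], [-0.04, -1, 0, 0, 0, 0, 1], [-0.04, -1, 0, 0, 0, 0, 1], [-0.04, -1, 0, 0, 0, 0, 1], [-0.04, -1, 0, 0, 0, 0, 1], [-0.04, -1, 0, 0, 0, 0, 1], [-0.04, -1, 0, 0, 0, 0, 1], [-0.04, -1, 0, 0, 0, 0, 1]]]' --grip_force 60

```text
clock: 1.15
position: [0.465, 0.0188, 0.2312]
tool_rot: [-3.141, 0.0, 1.414]
force: [0.2, 0.9, -0.4]
grip_width: 0.0854
finger_force: 0.0
```

```bash
cat >> h.py <<'E'
def go(x,y,z,yaw=None):
    "shares in tool axes (after turning to yaw, deg) to reach x,y,z"
    s=observe(); y0=np.degrees(R.from_euler('xyz',s['tool_rot']).as_euler('xyz')[2]) 
    psi=np.radians(y0 if yaw is None else yaw); d=np.array([x,y,z])-s['position']
    c,n=np.cos(psi),np.sin(psi)
    t=np.array([c*d[0]+n*d[1], n*d[0]-c*d[1], -d[2]])/.02
    print('shares',t.round(2),'turn z rows',0 if yaw is None else round((y0-yaw)/6,2),'| pos',np.round(s['position'],4),'yaw',round(y0,2),'w',round(s['grip_width'],4),'F',np.round(s['force'],1),'t',round(s['clock'],1))
E
python3 - <<'E'
from m import *
import pickle
f=save('wrist','w1.png'); pickle.dump(f,open('w1.pkl','wb'))
for nm,lo,hi,z in (('green',(45,100,50),(80,255,255),.045),('blue',(105,120,50),(128,255,255),.085),('yel',(24,150,120),(34,255,255),.004)):
    for c in blobs(f,lo,hi,80):
        u=cen(c); h=cv2.approxPolyDP(cv2.convexHull(c),8,True)[:,0]
        print(nm,u.round(1),cv2.contourArea(c),onz(f,u,z)[0].round(4),h.tolist(),onz(f,h,z)[:,:2].round(4).tolist())
go(.444,.022,.1)
E
```

```text
blue [287.  217.5] 1181.0 [0.4444 0.025  0.085 ] [[301, 195], [300, 236], [273, 238], [279, 199]] [[0.4572, 0.0396], [0.4514, 0.0099], [0.4316, 0.0115], [0.4412, 0.0392]]
yel [378.1 291.3] 13171.0 [ 0.5104 -0.0784  0.004 ] [[441, 236], [433, 346], [320, 348], [318, 238]] [[0.5759, -0.0321], [0.5596, -0.148], [0.4448, -0.1311], [0.4609, -0.0158]]
shares [ 0.01 -0.93  6.56] turn z rows 0 | pos [0.4624 0.0189 0.2311] yaw 81.01 w 0.0856 F [0.4 0.1 1.2] t 1.2
```

View pics/w1.png

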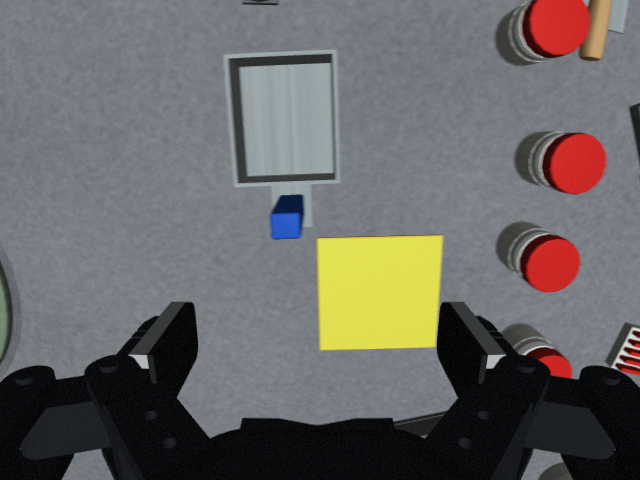

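The wrist view shows the pan with its rim corners at (224,54), (337,50), (340,183) and (235,187). The post's top face is centred at (287,225), and the mat lies square to the tool.

```bash
python3 - <<'E'
from h import *
import pickle
f=pickle.load(open('w1.pkl','rb'))
p=onz(f,[[226,56],[336,52],[339,182],[236,185]],.05)[:,:2]; e=np.diff(np.r_[p,p[:1]],axis=0)
print(p.mean(0).round(4),np.linalg.norm(e,axis=1).round(4),np.degrees(np.arctan2(e[:,1],e[:,0])).round(1))
print('post',onz(f,[[287,225]],.085).round(4))
print('jars',onz(f,[[557,25],[575,163],[551,263]],.065).round(4).tolist())
q=onz(f,[[441,236],[433,346],[320,348],[318,238]],.004)[:,:2]; e=np.diff(np.r_[q,q[:1]],axis=0);print('mat',q.mean(0),np.linalg.norm(e,axis=1).round(4),np.degrees(np.arctan2(e[:,1],e[:,0])).round(1))
# rod
d=pickle.load(open('f0.pkl','rb'))
print('rod base',onz(d['side'],np.array([[268,518]])*.4668+[150,180],0),onz(d['scene'],np.array([[673,57]])/2.5+[120,190],0))
E
```

```text
[0.4517 0.0932] [0.0821 0.0973 0.082  0.0973] [ -7.4 -97.  172.6  83. ]
post [[0.4435 0.0195 0.085 ]]
jars [[0.6595, 0.132, 0.065], [0.6701, 0.0293, 0.065], [0.6496, -0.0503, 0.065]]
mat [ 0.51031313 -0.08175694] [0.117  0.1161 0.1164 0.1162] [-98.  171.7  82.   -8. ]
rod base [[0.44637812 0.35825884 0.        ]] [[0.43808579 0.36562219 0.        ]]
```

```bash
python3 -c "
from h import *
go(.4435,.0195,.045,83)"
```

```text
shares [-0.09 -0.94  9.31] turn z rows -0.33 | pos [0.4624 0.0189 0.2311] yaw 81.01 w 0.0856 F [0.4 0.1 1.2] t 1.2
```

Call:
move_arm --plan '[[[-0.09, -0.94, 0, 0, 0, -0.33, 1], [0, 0, 1, 0, 0, 0, 1], [0, 0, 1, 0, 0, 0, 1], [0, 0, 1, 0, 0, 0, 1], [0, 0, 1, 0, 0, 0, 1], [0, 0, 1, 0, 0, 0, 1], [0, 0, 1, 0, 0, 0, 1], [0, 0, 0, 0, 0, 0, 1], [0, 0, 0, 0, 0, 0, 1], [0, 0, 0, 0, 0, 0, 1]]]'

```text
clock: 2.2
position: [0.4476, 0.0199, 0.1122]
tool_rot: [3.141, -0.0, 1.448]
force: [0.1, -0.4, 0.2]
grip_width: 0.0852
finger_force: 0.0
```

```bash
python3 - <<'E'
from m import *
go(.4435,.0195,.045,83)
f=save('wrist','w2.png')
for c in blobs(f,(105,120,50),(128,255,255),80):
    print(cv2.boundingRect(c),onz(f,cen(c),.085))
E
```

```text
shares [-0.04 -0.2   3.36] turn z rows -0.0 | pos [0.4476 0.0199 0.1122] yaw 82.97 w 0.0852 F [ 0.1 -0.4  0.2] t 2.2
(282, 223, 49, 82) [[0.44451646 0.02789625 0.085     ]]
```

View pics/w2.png

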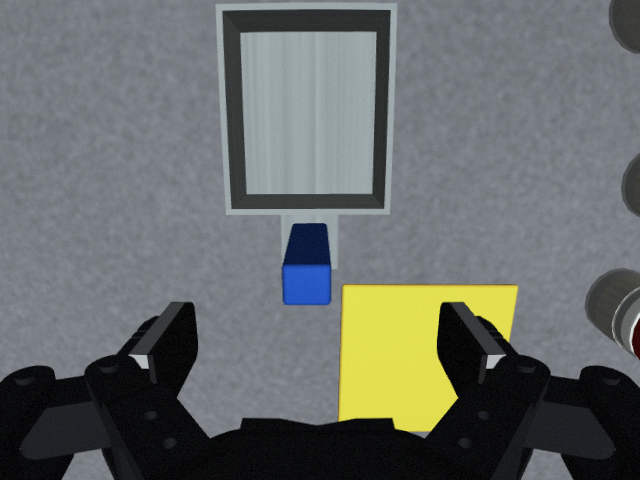

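The post top is at (307,284), about 4.7 mm left of the finger mid-line. That matches the computed correction.

Call:
move_arm --plan '[[[-0.05, -0.22, 0, 0, 0, 0, 1], [0, 0, 0.9, 0, 0, 0, 1], [0, 0, 0.9, 0, 0, 0, 1], [0, 0, 0.9, 0, 0, 0, 1], [0, 0, 0.66, 0, 0, 0, 1], [0, 0, 0, 0, 0, 0, -1], [0, 0, 0, 0, 0, 0, -1], [0, 0, 0, 0, 0, 0, -1], [0, 0, 0, 0, 0, 0, -1], [0, 0, 0, 0, 0, 0, -1]]]' --grip_force 70

```text
clock: 3.25
position: [0.443, 0.0194, 0.0449]
tool_rot: [3.141, -0.0, 1.448]
force: [-1.7, -0.5, 10.9]
grip_width: 0.0211
finger_force: 68.1
```

Call:
move_arm --plan '[[[0, 0, 0, 0, 0, 0, -1], [0, 0, 0, 0, 0, 0, -1], [0, 0, 0, 0, 0, 0, -1], [0, 0, -0.5, 0, 0, 0, -1], [0, 0, -1, 0, 0, 0, -1], [0, 0, -1, 0, 0, 0, -1], [0, 0, -0.5, 0, 0, 0, -1], [0, 0, 0, 0, 0, 0, -1], [0, 0, 0, 0, 0, 0, -1], [0, 0, 0, 0, 0, 0, -1]]]'

```text
clock: 4.25
position: [0.4422, 0.0194, 0.1034]
tool_rot: [-3.14, 0.0, 1.448]
force: [0.1, -0.2, -2.1]
grip_width: 0.0211
finger_force: 68.8
```

```bash
python3 - <<'E'
from m import *
import pickle
f=save('wrist','w3.png');pickle.dump(f,open('w3.pkl','wb'))
go(.45,.2125,.1,80)
for c in blobs(f,(45,100,50),(80,255,255),60):
    print('green',cv2.boundingRect(c),onz(f,cen(c),.045))
E
```

```text
shares [ 9.58 -1.29  0.17] turn z rows 0.5 | pos [0.4422 0.0194 0.1034] yaw 82.98 w 0.0213 F [-0.3 -0.3 -2.4] t 4.3
```

View pics/w3.png

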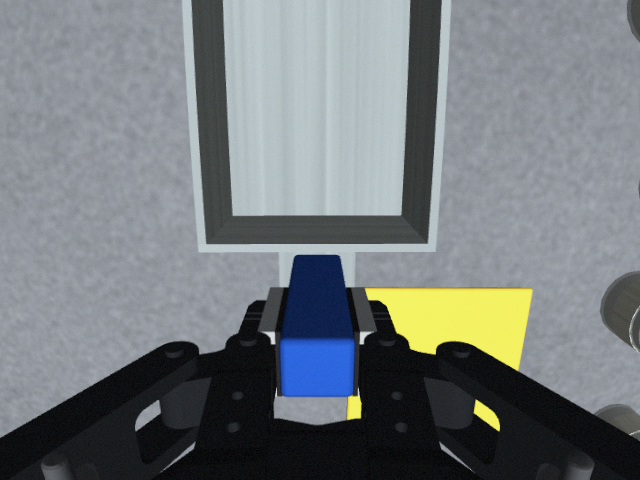

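The pan is lifted level, with the post top at (317,365) centred between the pads. Next I'll refine the plunger's position.

```bash
python3 - <<'E'
from m import *
S,D=d['scene'],d['side']
for f in(S,D):
    c=blobs(f,(45,100,50),(80,255,255))[0]; x,y,w,h=cv2.boundingRect(c); print(x,y,w,h)
    # top disc: width w, take disc centre from left/right/top edges of mask
    for z in(.041,.045): print(z,onz(f,cen(c),z).round(4))
    x,y,w,h=cv2.boundingRect(blobs(f,(105,120,50),(128,255,255))[-1 if f is S else 0]) 
f=pickle.load(open('w3.pkl','rb')); print('post top',onz(f,[[317,366]],.1434).round(4), f['s']['position'])
# station: column / chute edges in side view ; chute lower lip corners
E
python3 -c "
import cv2
b=cv2.imread('pics/side0.png')[310:440,190:350]; a=cv2.imread('pics/scene0.png')[130:240,330:450]
import numpy as np
B=cv2.resize(b,None,fx=3.2,fy=3.2,interpolation=2);A=cv2.resize(a,None,fx=2.3,fy=2.3,interpolation=2)
C=np.zeros((B.shape[0],B.shape[1]+A.shape[1],3),np.uint8);C[:,:B.shape[1]]=B;C[:A.shape[0],B.shape[1]:]=A
print(C.shape,B.shape);cv2.imwrite('pics/c3.png',C)"
```

```text
340 212 10 8
0.041 [[0.4498 0.2131 0.041 ]]
0.045 [[0.4548 0.2107 0.045 ]]
322 353 16 15
0.041 [[0.4498 0.2117 0.041 ]]
0.045 [[0.4482 0.2135 0.045 ]]
post top [[0.4426 0.0199 0.1434]] [0.44220956 0.01935289 0.10341638]
(416, 788, 3) (416, 512, 3)
```

View pics/c3.png

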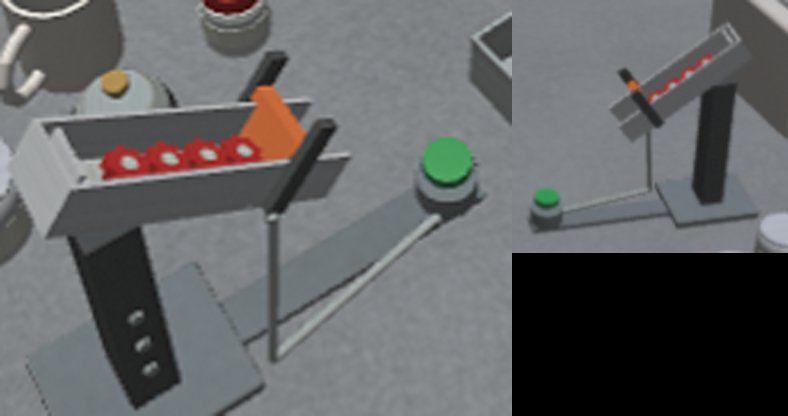

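Call:
move_arm --plan '[[[0, -0.6, 0, 0, 0, 0.25, -1], [0, -0.6, 0, 0, 0, 0.25, -1], [0.7, 0, 0, 0, 0, 0, -1], [0.9, 0, 0, 0, 0, 0, -1], [0.9, 0, 0, 0, 0, 0, -1], [0.9, 0, 0, 0, 0, 0, -1], [0.9, 0, 0, 0, 0, 0, -1], [0.9, 0, 0, 0, 0, 0, -1], [0.5, 0, 0, 0, 0, 0, -1], [0, 0, 0, 0, 0, 0, -1]]]'

```text
clock: 5.3
position: [0.4381, 0.1359, 0.1039]
tool_rot: [-3.141, -0.0, 1.397]
force: [0.6, -0.6, -1.4]
grip_width: 0.0213
finger_force: 68.8
```

```bash
python3 - <<'E'
from m2 import *
print('rod',two([330+(650-512)/2.3,130+190/2.3],[190+275/3.2,310+358/3.2]))
print('lip near corner',two([330+(612-512)/2.3,130+108/2.3],[190+349/3.2,310+153/3.2]))
go(.4493,.211,.1034,80)
E
```

```text
bell (array([0.6369, 0.3271, 0.0465]), np.float64(0.0042))
post (array([0.4439, 0.0221, 0.0845]), np.float64(0.0021))
plunger (array([0.4498, 0.2125, 0.0405]), np.float64(0.005))
pan S [0.463  0.0935] [0.098 0.078 0.099 0.085] [ 80.1  -9.  -95.7 170.6]
pan D [0.4495 0.0971] [0.1   0.081 0.098 0.079] [-96.8 171.   82.2  -7.6]
crate D [ 0.5198 -0.3031] [0.157 0.218 0.153 0.218] [ -85.7 -176.4   94.6    4.5]
plate S [0.4852 0.4183] [0.1   0.088 0.116 0.085] [  81.3   -7.7 -100.8  161.4]
plate D [0.4882 0.4154] [0.09  0.095 0.089 0.107] [169.5  79.8  -3.1 -99.1]
crate S [[0.427, -0.392, 0.03], [0.419, -0.243, 0.03], [0.644, -0.23, 0.03]] [ 0.53572812 -0.31134318  0.03      ]
mat S [ 0.5157 -0.0802] [0.122 0.117 0.114 0.115] [ 81.4 -11.8 -99.7 172.5]
mat D [ 0.5096 -0.0831] [0.12  0.115 0.11  0.117] [-97.2 171.7  83.5  -2.9]
jar (array([ 0.6514, -0.1611,  0.0621]), np.float64(0.0024))
jar (array([ 0.6545, -0.0523,  0.0619]), np.float64(0.0023))
jar (array([0.6757, 0.0289, 0.0622]), np.float64(0.002))
jar (array([0.6647, 0.1353, 0.0623]), np.float64(0.0021))
jar (array([0.6441, 0.2251, 0.062 ]), np.float64(0.002))
chute lip? gate [np.float64(0.7066)]
tin,cup,scr [[0.62754334 0.43658968 0.06      ]] [[0.7085971  0.31509102 0.085     ]] [[0.773, 0.212, 0.0], [0.706, 0.143, 0.0], [0.727, 0.11, 0.0], [0.748, 0.16, 0.0]]
rod (array([0.4442, 0.3612, 0.0063]), np.float64(0.0057))
lip near corner (array([0.4464, 0.2963, 0.1478]), np.float64(0.0074))
shares [ 3.8  -0.1   0.03] turn z rows 0.01 | pos [0.4381 0.1359 0.1039] yaw 80.05 w 0.0213 F [ 0.6 -0.6 -1.4] t 5.3
```

Call:
move_arm --plan '[[[0.5, -0.1, 0, 0, 0, 0, -1], [0.7, 0, 0, 0, 0, 0, -1], [0.7, 0, 0, 0, 0, 0, -1], [0.7, 0, 0, 0, 0, 0, -1], [0.7, 0, 0, 0, 0, 0, -1], [0.5, 0, 0, 0, 0, 0, -1], [0, 0, 0, 0, 0, 0, -1], [0, 0, 0, 0, 0, 0, -1], [0, 0, 0, 0, 0, 0, -1], [0, 0, 0, 0, 0, 0, -1]]]'

```text
clock: 6.3
position: [0.45, 0.2095, 0.1041]
tool_rot: [-3.142, 0.0, 1.395]
force: [-0.8, 0.1, -2.0]
grip_width: 0.0215
finger_force: 68.8
```

```bash
python3 - <<'E'
from h import *
go(.4493,.211,.1034,80)
a=save('side','s1.png')['color'][230:400,170:450,::-1]; b=save('scene','s1b.png')['color'][130:250,320:460,::-1]
A=cv2.resize(a,None,fx=1.8,fy=1.8,interpolation=2);B=cv2.resize(b,None,fx=2,fy=2,interpolation=2)
C=np.zeros((A.shape[0],A.shape[1]+B.shape[1],3),np.uint8);C[:,:A.shape[1]]=A;C[:B.shape[0],A.shape[1]:]=B
cv2.imwrite('pics/c4.png',C);print(C.shape)
E
```

```text
shares [ 0.07 -0.05  0.04] turn z rows -0.01 | pos [0.45   0.2095 0.1041] yaw 79.93 w 0.0215 F [-0.8  0.1 -2. ] t 6.3
(306, 784, 3)
```

View pics/c4.png

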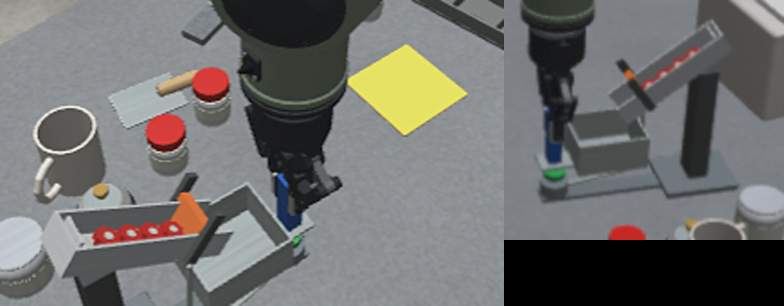

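The foot sits right over the green plunger and the tray is under the lip. Pressing down now.

Call:
move_arm --plan '[[[0.05, 0, 0.3, 0, 0, 0, -1], [0, 0, 0.3, 0, 0, 0, -1], [0, 0, 0.3, 0, 0, 0, -1], [0, 0, 0.3, 0, 0, 0, -1], [0, 0, 0.25, 0, 0, 0, -1], [0, 0, 0, 0, 0, 0, -1], [0, 0, 0, 0, 0, 0, -1], [0, 0, 0, 0, 0, 0, -1], [0, 0, 0, 0, 0, 0, -1], [0, 0, 0, 0, 0, 0, -1]]]'

```text
clock: 7.4
position: [0.4503, 0.2114, 0.0755]
tool_rot: [3.141, -0.001, 1.396]
force: [-3.3, -0.9, 19.8]
grip_width: 0.0212
finger_force: 71.7
```

Call:
move_arm --plan '[[[0, 0, 0, 0, 0, 0, -1], [0, 0, 0, 0, 0, 0, -1], [0, 0, 0, 0, 0, 0, -1], [0, 0, 0, 0, 0, 0, -1], [0, 0, 0, 0, 0, 0, -1], [0, 0, 0, 0, 0, 0, -1], [0, 0, 0, 0, 0, 0, -1], [0, 0, 0, 0, 0, 0, -1], [0, 0, 0, 0, 0, 0, -1], [0, 0, 0, 0, 0, 0, -1]]]'

```text
clock: 8.4
position: [0.4503, 0.2114, 0.0755]
tool_rot: [3.141, -0.001, 1.396]
force: [-3.9, -0.4, 20.0]
grip_width: 0.0212
finger_force: 71.7
```

```bash
cat > v.py <<'E'
from h import *
import sys
a=save('side','t.png')['color'][230:400,170:450,::-1]; b=save('wrist','t.png')['color'][:,:,::-1]
A=cv2.resize(a,None,fx=1.4,fy=1.4,interpolation=2);B=cv2.resize(b,None,fx=.6,fy=.6,interpolation=3)
C=np.zeros((288,A.shape[1]+B.shape[1],3),np.uint8);C[:A.shape[0],:A.shape[1]]=A;C[:,A.shape[1]:]=B
cv2.imwrite('pics/'+sys.argv[1],C);print(C.shape,observe()['force'])
E
python3 v.py c5.png
```

```text
(288, 776, 3) [-4.99228255 -0.38218089 19.50472084]
```

View pics/c5.png

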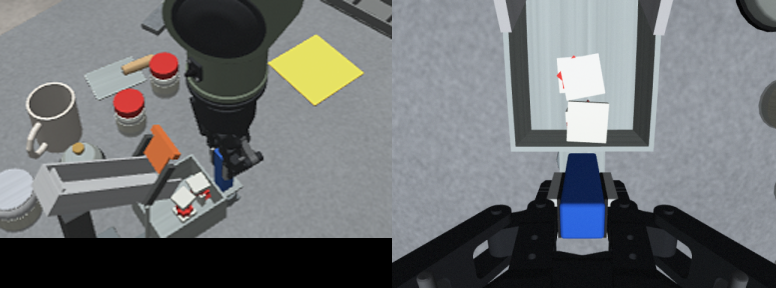

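The chute reads empty and patterns are in the tray, with two visible from the wrist. I'll confirm numerically with one more second of hold.

Call:
move_arm --plan '[[[0, 0, 0, 0, 0, 0, -1], [0, 0, 0, 0, 0, 0, -1], [0, 0, 0, 0, 0, 0, -1], [0, 0, 0, 0, 0, 0, -1], [0, 0, 0, 0, 0, 0, -1], [0, 0, 0, 0, 0, 0, -1], [0, 0, 0, 0, 0, 0, -1], [0, 0, 0, 0, 0, 0, -1], [0, 0, 0, 0, 0, 0, -1], [0, 0, 0, 0, 0, 0, -1]]]'

```text
clock: 9.5
position: [0.4502, 0.2114, 0.0755]
tool_rot: [3.141, -0.001, 1.396]
force: [-4.7, -0.5, 19.9]
grip_width: 0.0212
finger_force: 71.7
```

```bash
python3 - <<'E'
from m import *
f=save('side','t2.png')
for g in(d['side'],f):
    hsv=cv2.cvtColor(g['color'],cv2.COLOR_RGB2HSV)
    m=(hsv[...,1]>140)&((hsv[...,0]<6)|(hsv[...,0]>173))&(hsv[...,2]>70)
    w=(hsv[...,1]<40)&(hsv[...,2]>200)
    print('chute red',m[335:375,200:285].sum(),'white',w[345:370,215:300].sum(),'tray red',m[335:400,275:345].sum(),'tray white',w[335:400,275:345].sum())
E
```

```text
chute red 303 white 0 tray red 0 tray white 0
chute red 0 white 29 tray red 64 tray white 305
```

Call:
move_arm --plan '[[[0, 0, -0.3, 0, 0, 0, -1], [0, 0, -0.4, 0, 0, 0, -1], [0, 0, -0.4, 0, 0, 0, -1], [0, 0, -0.3, 0, 0, 0, -1], [0, 0, 0, 0, 0, 0, -1], [-0.3, 0, 0, 0, 0, 0, -1], [-0.6, 0, 0, 0, 0, 0, -1], [-0.8, 0, 0, 0, 0, 0, -1], [-0.8, 0, 0, 0, 0, 0, -1], [-0.8, 0, 0, 0, 0, 0, -1]]]'

```text
clock: 10.55
position: [0.4382, 0.1441, 0.103]
tool_rot: [-3.141, 0.0, 1.395]
force: [0.5, -0.3, -2.6]
grip_width: 0.0212
finger_force: 68.7
```

Call:
move_arm --plan '[[[-0.8, 0, 0, 0, 0, 0, -1], [-0.8, 0, 0, 0, 0, 0, -1], [-0.7, 0, 0, 0, 0, 0, -1], [-0.5, 0, 0, 0, 0, 0, -1], [-0.2, 0, 0, 0, 0, 0, -1], [0, 0, -0.2, 0, 0, 0, -1], [0, 0, -0.3, 0, 0, 0, -1], [0, 0, -0.2, 0, 0, 0, -1], [0, 0, 0, 0, 0, 0, -1], [0, 0, 0, 0, 0, 0, -1]]]'

```text
clock: 11.55
position: [0.4283, 0.0873, 0.1172]
tool_rot: [3.141, -0.0, 1.396]
force: [-0.2, -0.1, -2.0]
grip_width: 0.0211
finger_force: 68.8
```

```bash
python3 - <<'E'
from m import *
a=save('side','u1.png'); g=a['color'][250:350,300:420,::-1]; b=save('wrist','u2.png')['color'][:,:,::-1]
A=cv2.resize(g,None,fx=2.5,fy=2.5,interpolation=2);B=cv2.resize(b,None,fx=.7,fy=.7,interpolation=3)
C=np.zeros((336,300+B.shape[1],3),np.uint8);C[:250,:300]=A;C[:,300:]=B
cv2.imwrite('pics/c6.png',C)
# mat: target for post
m=np.array([.5108,-.0815]); psi=np.radians(82)
for yw in (82,): print('post target',m-.075*np.array([np.cos(psi),np.sin(psi)]))
t=m-.075*np.array([np.cos(psi),np.sin(psi)])
go(t[0],t[1],.11,82)
E
```

```text
post target [ 0.50036202 -0.15577011]
shares [-11.52   5.27   0.35] turn z rows -0.33 | pos [0.4281 0.0871 0.117 ] yaw 79.99 w 0.0211 F [ 0.1 -0.5 -2.9] t 11.7
```

View pics/c6.png

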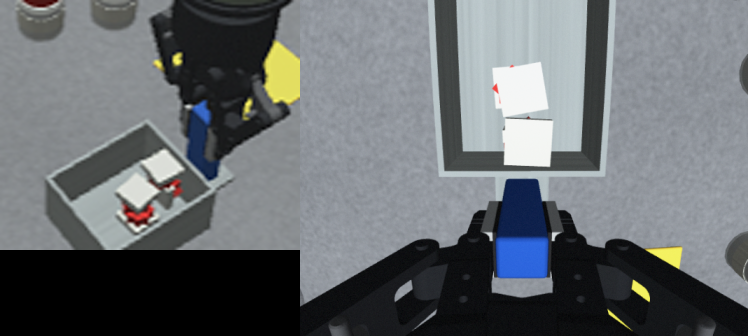

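Two patterns lie upside-down on top of the other two, so all four are in the tray. On to the mat.

Call:
move_arm --plan '[[[-0.4, 0.2, 0, 0, 0, -0.33, -1], [-0.8, 0.4, 0, 0, 0, 0, -1], [-0.95, 0.45, 0, 0, 0, 0, -1], [-0.95, 0.45, 0, 0, 0, 0, -1], [-0.95, 0.45, 0, 0, 0, 0, -1], [-0.95, 0.45, 0, 0, 0, 0, -1], [-0.95, 0.45, 0, 0, 0, 0, -1], [-0.95, 0.45, 0, 0, 0, 0, -1], [-0.8, 0.35, 0, 0, 0, 0, -1], [-0.6, 0.25, 0, 0, 0, 0, -1]]]'

```text
clock: 12.65
position: [0.482, -0.0895, 0.1169]
tool_rot: [-3.141, 0.0, 1.43]
force: [-1.1, 1.1, -1.8]
grip_width: 0.0214
finger_force: 68.8
```

```bash
python3 -c "
from h import *
go(.5003,-.1558,.05,82)"
```

```text
shares [-3.16  1.37  3.34] turn z rows -0.01 | pos [ 0.482  -0.0895  0.1169] yaw 81.92 w 0.0214 F [-1.1  1.1 -1.8] t 12.7
```

Call:
move_arm --plan '[[[-0.6, 0.3, 0, 0, 0, 0, -1], [-0.7, 0.3, 0, 0, 0, 0, -1], [-0.7, 0.3, 0, 0, 0, 0, -1], [-0.6, 0.2, 0, 0, 0, 0, -1], [-0.2, 0.05, 0, 0, 0, 0, -1], [0, 0, 0.5, 0, 0, 0, -1], [0, 0, 0.8, 0, 0, 0, -1], [0, 0, 0.7, 0, 0, 0, -1], [0, 0, 0, 0, 0, 0, -1], [0, 0, 0, 0, 0, 0, -1]]]'

```text
clock: 13.65
position: [0.4966, -0.1465, 0.0769]
tool_rot: [-3.141, -0.0, 1.431]
force: [-0.2, 0.9, -1.9]
grip_width: 0.0211
finger_force: 68.8
```

```bash
python3 -c "
from h import *
go(.5003,-.1558,.049,82)"
```

```text
shares [-0.43  0.25  1.39] turn z rows -0.0 | pos [ 0.4966 -0.1465  0.0769] yaw 82.0 w 0.0211 F [-0.2  0.9 -1.9] t 13.7
```

Call:
move_arm --plan '[[[-0.22, 0.12, 0, 0, 0, 0, -1], [-0.22, 0.12, 0, 0, 0, 0, -1], [0, 0, 0.3, 0, 0, 0, -1], [0, 0, 0.4, 0, 0, 0, -1], [0, 0, 0.4, 0, 0, 0, -1], [0, 0, 0.2, 0, 0, 0, -1], [0, 0, 0.1, 0, 0, 0, -1], [0, 0, 0, 0, 0, 0, -1], [0, 0, 0, 0, 0, 0, -1], [0, 0, 0, 0, 0, 0, -1]]]'

```text
clock: 14.65
position: [0.5004, -0.1563, 0.0491]
tool_rot: [3.142, -0.0, 1.431]
force: [0.7, -0.0, -1.4]
grip_width: 0.0212
finger_force: 69.0
```

```bash
cat > mat.py <<'E'
from m import *
f=save('wrist','mat.png'); 
go(.5003,-.1558,.0487,82)
E
python3 mat.py
```

```text
shares [ 0.03 -0.01  0.02] turn z rows -0.01 | pos [ 0.5004 -0.1564  0.0491] yaw 81.96 w 0.0209 F [-0.6 -0.2 -0.1] t 14.7
```

Call:
move_arm --plan '[[[0, 0, 0.04, 0, 0, 0, -1], [0, 0, 0, 0, 0, 0, -1], [0, 0, 0, 0, 0, 0, 0.2], [0, 0, 0, 0, 0, 0, 1], [0, 0, 0, 0, 0, 0, 1], [0, 0, 0, 0, 0, 0, 1], [0, 0, 0, 0, 0, 0, 1], [0, 0, -0.5, 0, 0, 0, 1], [0, 0, -1, 0, 0, 0, 1], [0, 0, -1, 0, 0, 0, 1]]]'

```text
clock: 15.7
position: [0.5002, -0.1564, 0.0994]
tool_rot: [-3.141, -0.0, 1.43]
force: [0.0, 0.2, 0.2]
grip_width: 0.086
finger_force: 0.0
```

Call:
move_arm --plan '[[[0, 0, -1, 0, 0, 0, 1], [0, 0, -1, 0, 0, 0, 1], [0, 0, -1, 0, 0, 0, 1], [-1, 0, -1, 0, 0, 0, 1], [-1, 0, -1, 0, 0, 0, 1], [-1, 0, -1, 0, 0, 0, 1], [-1, 0, -1, 0, 0, 0, 1], [-1, 0, -1, 0, 0, 0, 1], [0, 0, 0, 0, 0, 0, 1], [0, 0, 0, 0, 0, 0, 1]]]'

```text
clock: 16.7
position: [0.4862, -0.2554, 0.2588]
tool_rot: [3.141, -0.0, 1.43]
force: [-0.5, -0.4, -0.9]
grip_width: 0.0852
finger_force: 0.0
```

```bash
python3 - <<'E'
from m import *
import pickle
go(.5,-.2,.25)
f=save('wrist','w7.png'); pickle.dump(f,open('w7.pkl','wb'))
for nm,lo,hi,z in (('red',(0,150,90),(6,255,255),.065),('blue',(105,120,50),(128,255,255),.089),('yel',(24,150,120),(34,255,255),.004)):
    for c in blobs(f,lo,hi,80):
        u=cen(c); h=cv2.approxPolyDP(cv2.convexHull(c),6,True)[:,0]
        print(nm,u.round(1),cv2.contourArea(c),onz(f,u,z)[0].round(4),h.tolist() if nm!='red' else cv2.boundingRect(c))
s=save('scene','s7.png'); 
E
```

```text
shares [2.84 0.29 0.44] turn z rows 0 | pos [ 0.4862 -0.2554  0.2588] yaw 81.92 w 0.0852 F [-0.5 -0.4 -0.9] t 16.7
red [536.8 473. ] 136.0 [ 0.6847 -0.5801  0.065 ] (530, 466, 15, 14)
red [609.3 111.7] 101.0 [ 0.7402 -0.2068  0.065 ] (596, 105, 27, 14)
red [612.4 100.9] 105.0 [ 0.7431 -0.1983  0.065 ] (600, 94, 27, 15)
red [616.5  90.6] 94.5 [ 0.747  -0.1902  0.065 ] (604, 84, 27, 14)
red [620.4  80.3] 105.5 [ 0.7506 -0.1822  0.065 ] (607, 73, 28, 15)
red [625.   70.1] 104.0 [ 0.755  -0.1743  0.065 ] (612, 63, 27, 15)
red [503.7  65.8] 2659.0 [ 0.6493 -0.1616  0.065 ] (476, 36, 57, 61)
blue [316.9  83. ] 900.0 [ 0.5005 -0.1587  0.089 ] [[330, 67], [328, 99], [307, 100], [303, 68]]
yel [263.9  49. ] 93.0 [ 0.4581 -0.1139  0.004 ] [[251, 0], [295, 73], [254, 72]]
```

View pics/w7.png

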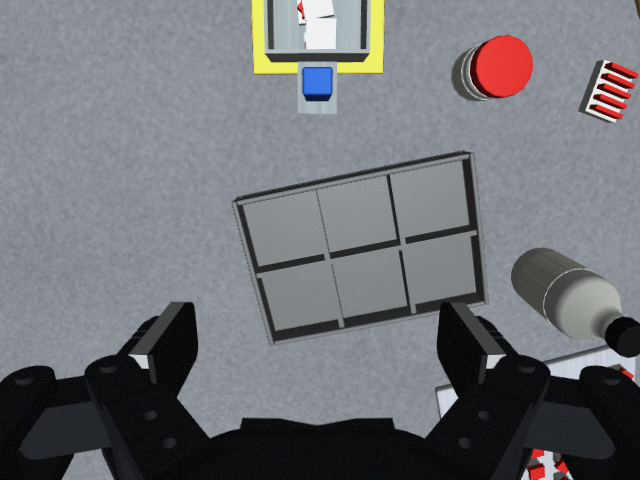

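The pan sits squarely on the mat. The crate's top corners are at (234,201), (470,153), (487,302) and (273,344), with the flask to its right at (540,270).

```bash
python3 - <<'E'
from m import *
f=pickle.load(open('w7.pkl','rb'))
p=onz(f,[[234,201],[470,153],[487,302],[273,344]],.03)[:,:2]; e=np.diff(np.r_[p,p[:1]],axis=0)
c=p.mean(0);print(c,np.linalg.norm(e,axis=1).round(4),np.degrees(np.arctan2(e[:,1],e[:,0])).round(1))
yaw=np.radians(np.mean([np.degrees(np.arctan2(e[0,1],e[0,0])),np.degrees(np.arctan2(-e[2,1],-e[2,0])),np.degrees(np.arctan2(-e[1,0],e[1,1]))+180 if False else np.degrees(np.arctan2(e[0,1],e[0,0]))]))
print('yaw',np.degrees(yaw))
print('crosspts',onz(f,[[328,257],[402,241]],.03).round(4).tolist(),'flask',onz(f,[[541,272]],0.0))
Rm=np.array([[np.cos(yaw),-np.sin(yaw)],[np.sin(yaw),np.cos(yaw)]])
for y in(.037,-.037):
  for x in(-.074,0,.074): print((c+Rm@[x,y]).round(4),end=' ')
print()
# jars via scene now
import pickle as P
S=dict(d['scene']); S['color']=cv2.imread('pics/s7.png')[:,:,::-1].copy()
for b in blobs(S,(0,150,90),(6,255,255),100): print('jar',cen(b).round(1),onz(S,cen(b),.0615).round(4))
q=onz(f,[[254,73],[383,73]],.004);print('mat edge',q.round(4).tolist(),'tray near rim',onz(f,[[266,54],[369,54]],.054).round(4).tolist(),'post',onz(f,[[317,84]],.089))
E
```

```text
[ 0.52612983 -0.31277872] [0.2197 0.15   0.2205 0.1512] [   3.6  -85.7 -176.1   94. ]
yaw 3.675493152089009
crosspts [[0.4896, -0.3105, 0.03], [0.5612, -0.3046, 0.03]] flask [[ 0.71381925 -0.37001534  0.        ]]
[ 0.4499 -0.2806] [ 0.5238 -0.2759] [ 0.5976 -0.2711] [ 0.4547 -0.3544] [ 0.5285 -0.3497] [ 0.6023 -0.345 ] 
jar [238.9 290.6] [[ 0.6516 -0.1601  0.0615]]
jar [312.8 283.1] [[0.6961 0.0125 0.0615]]
jar [282.  279.6] [[ 0.655  -0.0514  0.0615]]
jar [353.4 262.2] [[0.6644 0.1365 0.0615]]
jar [381.3 248.6] [[0.6441 0.2262 0.0615]]
mat edge [[0.4456, -0.1333, 0.004], [0.5633, -0.1499, 0.004]] tray near rim [[0.4639, -0.1273, 0.054], [0.5453, -0.1388, 0.054]] post [[ 0.50042658 -0.15935247  0.089     ]]
```

Jar 2 was knocked to about (0.693, 0.012). Now the jars, nearest one first.

```bash
python3 -c "
from h import *
go(.650,-.161,.12,90)"
```

```text
shares [4.68 8.19 6.9 ] turn z rows -1.33 | pos [ 0.4862 -0.2545  0.2579] yaw 82.01 w 0.0856 F [0.4 0.2 0.5] t 16.8
```

Call:
move_arm --plan '[[[0, 0, 0, 0, 0, -0.67, 1], [0, 0, 0, 0, 0, -0.66, 1], [0.58, 1, 0.8, 0, 0, 0, 1], [0.58, 1, 0.8, 0, 0, 0, 1], [0.58, 1, 0.8, 0, 0, 0, 1], [0.58, 1, 0.8, 0, 0, 0, 1], [0.58, 1, 0.8, 0, 0, 0, 1], [0.58, 1, 0.8, 0, 0, 0, 1], [0.58, 1, 0.8, 0, 0, 0, 1], [0.58, 1, 0.8, 0, 0, 0, 1]]]'

```text
clock: 17.8
position: [0.6469, -0.1611, 0.1288]
tool_rot: [-3.14, -0.001, 1.571]
force: [-0.6, 0.3, 0.3]
grip_width: 0.0852
finger_force: 0.0
```

```bash
cat > j.py <<'E'
from m import *
import sys
# report jar caps seen by wrist, and shares to (x,y,z,yaw)
f=save('wrist','j.png')
for c in blobs(f,(0,150,90),(6,255,255),900):
    (u,v),r=cv2.minEnclosingCircle(c); p=onz(f,[[u,v]],.064)[0]; q=onz(f,cen(c),.065)[0]
    print('cap',p.round(4),q.round(4),cv2.boundingRect(c))
go(*map(float,sys.argv[1:]))
E
python3 j.py .65 -.161 .035 90
```

```text
cap [ 0.6511 -0.1598  0.064 ] [ 0.6511 -0.1595  0.065 ] (281, 212, 87, 85)
cap [ 0.654  -0.0534  0.064 ] [ 0.654  -0.0547  0.065 ] (284, 0, 97, 91)
shares [-0.17  0.07  4.55] turn z rows 0.03 | pos [ 0.6486 -0.1577  0.126 ] yaw 90.18 w 0.0852 F [-3.1  4.9 -2.8] t 17.9
```

Call:
move_arm --plan '[[[-0.12, 0.12, 0.5, 0, 0, 0, 1], [0, 0, 1, 0, 0, 0, 1], [0, 0, 1, 0, 0, 0, 1], [0, 0, 1, 0, 0, 0, 1], [0, 0, 1, 0, 0, 0, 1], [0, 0, 0, 0, 0, 0, 1], [0, 0, 0, 0, 0, 0, -1], [0, 0, 0, 0, 0, 0, -1], [0, 0, 0, 0, 0, 0, -1], [0, 0, 0, 0, 0, 0, -1]]]' --grip_force 40

```text
clock: 18.85
position: [0.6494, -0.1655, 0.0417]
tool_rot: [3.14, 0.0, 1.57]
force: [-0.4, 0.6, 7.0]
grip_width: 0.0467
finger_force: 40.1
```

Call:
move_arm --plan '[[[0, 0, 0, 0, 0, 0, -1], [0, 0, 0, 0, 0, 0, -1], [0, 0, -0.5, 0, 0, 0, -1], [0, 0, -1, 0, 0, 0, -1], [0, 0, -1, 0, 0, 0, -1], [0, 0, -1, 0, 0, 0, -1], [0, 0, -1, 0, 0, 0, -1], [0, 0, -0.5, 0, 0, 0, -1], [0, 0, 0, 0, 0, 0, -1], [0, 0, 0, 0, 0, 0, -1]]]'

```text
clock: 19.85
position: [0.6486, -0.1652, 0.1399]
tool_rot: [-3.141, -0.0, 1.57]
force: [0.0, 0.3, -2.1]
grip_width: 0.0468
finger_force: 41.7
```

```bash
python3 j.py .529 -.3455 .135 94
```

```text
cap [ 0.6488 -0.2107  0.064 ] [ 0.6489 -0.2107  0.065 ] (246, 259, 143, 132)
cap [ 0.653  -0.0536  0.064 ] [ 0.6529 -0.0553  0.065 ] (278, 0, 95, 85)
shares [-8.58 -6.59  0.22] turn z rows -0.68 | pos [ 0.6484 -0.1651  0.1394] yaw 89.94 w 0.0467 F [ 0.5  0.2 -1.7] t 19.9
```

Call:
move_arm --plan '[[[-0.5, -0.4, 0, 0, 0, -0.34, -1], [-1, -0.75, 0, 0, 0, -0.34, -1], [-1, -0.75, 0, 0, 0, 0, -1], [-1, -0.75, 0, 0, 0, 0, -1], [-1, -0.75, 0, 0, 0, 0, -1], [-1, -0.75, 0, 0, 0, 0, -1], [-1, -0.75, 0, 0, 0, 0, -1], [-1, -0.75, 0, 0, 0, 0, -1], [-1, -0.75, 0, 0, 0, 0, -1], [-0.3, -0.2, 0, 0, 0, 0, -1]]]'

```text
clock: 20.9
position: [0.5256, -0.3515, 0.1392]
tool_rot: [-3.139, 0.0, 1.638]
force: [-0.4, -0.2, -0.5]
grip_width: 0.0466
finger_force: 41.6
```

Call:
move_arm --plan '[[[0, 0, 0, 0, 0, 0, -1], [0, 0, 0, 0, 0, 0, -1], [0, 0, 1, 0, 0, 0, -1], [0, 0, 1, 0, 0, 0, -1], [0, 0, 0, 0, 0, 0, -1], [0, 0, 0, 0, 0, 0, -1], [0, 0, 0, 0, 0, 0, -1], [0, 0, 0, 0, 0, 0, -1], [0, 0, 0, 0, 0, 0, -1], [0, 0, 0, 0, 0, 0, -1]]]'

```text
clock: 21.9
position: [0.5282, -0.3491, 0.1007]
tool_rot: [3.141, 0.0, 1.641]
force: [0.6, -0.7, -1.5]
grip_width: 0.0466
finger_force: 41.6
```

```bash
python3 - <<'E'
from m import *
f=save('wrist','p1.png'); s=f['s']
z=s['position'][2]+.0233
for c in blobs(f,(0,150,90),(6,255,255),900):
    print('held cap',onz(f,cen(c),z),cv2.boundingRect(c))
go(.529,-.3505,.047,94)
E
```

```text
held cap [[ 0.52825774 -0.34303628  0.1240184 ]] (246, 252, 143, 139)
shares [-0.07  0.04  2.68] turn z rows 0.0 | pos [ 0.5282 -0.3491  0.1006] yaw 94.02 w 0.0465 F [ 0.2 -0.2 -0.6] t 21.9
```

View pics/p1.png

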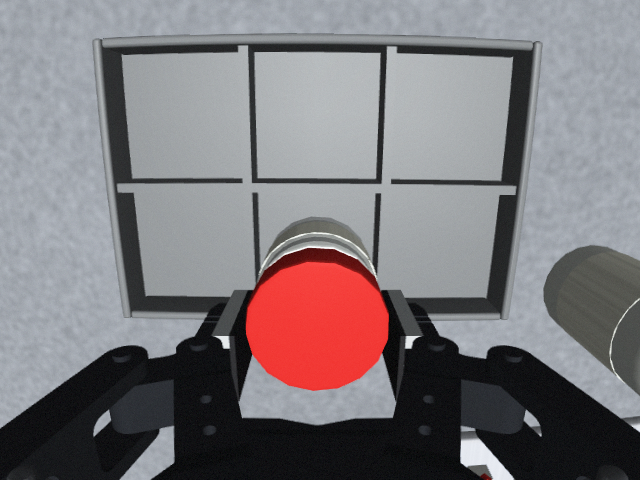

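The jar is held over the crate. The outer corners are at (99,42), (538,45), (506,318) and (128,316), with the divider crossings at (247,186) and (388,186).

```bash
python3 - <<'E'
from m import *
s=observe()
f=grab_frame('wrist'); f['s']=s
p=onz(f,[[97,40],[541,42],[508,319],[126,317]],.03)[:,:2]; e=np.diff(np.r_[p,p[:1]],axis=0)
print(p.mean(0),np.linalg.norm(e,axis=1).round(4),np.degrees(np.arctan2(e[:,1],e[:,0])).round(1))
q=onz(f,[[248,186],[388,187]],.03);print(q,q.mean(0))
c=.5*(p.mean(0)+q.mean(0)[:2]);y=np.radians(4);Rm=np.array([[np.cos(y),-np.sin(y)],[np.sin(y),np.cos(y)]])
for yy in(.037,-.037):
  for x in(-.074,0,.074): print((c+Rm@[x,yy]).round(4),end=' ')
E
```

```text
[ 0.52666521 -0.31388766] [0.2225 0.1514 0.2243 0.1509] [   3.8  -86.  -176.3   93.3]
[[ 0.4897964  -0.31499633  0.03      ]
 [ 0.56314964 -0.31038621  0.03      ]] [ 0.52647302 -0.31269127  0.03      ]
[ 0.4502 -0.2815] [ 0.524  -0.2764] [ 0.5978 -0.2712] [ 0.4553 -0.3554] [ 0.5292 -0.3502] [ 0.603 -0.345]
```

Call:
move_arm --plan '[[[-0.28, 0.04, 0, 0, 0, 0, -1], [0, 0, 0.7, 0, 0, 0, -1], [0, 0, 0.8, 0, 0, 0, -1], [0, 0, 0.7, 0, 0, 0, -1], [0, 0, 0.35, 0, 0, 0, -1], [0, 0, 0.1, 0, 0, 0, -1], [0, 0, 0, 0, 0, 0, -1], [0, 0, 0, 0, 0, 0, 0.45], [0, 0, 0, 0, 0, 0, 0.45], [0, 0, 0, 0, 0, 0, 0.45]]]'

```text
clock: 23.0
position: [0.5293, -0.3545, 0.0472]
tool_rot: [3.142, 0.0, 1.641]
force: [0.2, 0.1, 0.0]
grip_width: 0.0621
finger_force: 0.0
```

Call:
move_arm --plan '[[[0, 0, 0, 0, 0, 0, 0.45], [0, 0, -0.4, 0, 0, 0, 0.45], [0, 0, -0.9, 0, 0, 0, 0.45], [0, 0, -1, 0, 0, 0, 0.45], [0, 0, -1, 0, 0, 0, 0.45], [0, 0, -1, 0, 0, 0, 1], [0.5, 0.3, -0.5, 0, 0, 0, 1], [1, 0.4, 0, 0, 0, 0, 1], [1, 0.4, 0, 0, 0, 0, 1], [0, 0, 0, 0, 0, 0, 1]]]'

```text
clock: 24.0
position: [0.5493, -0.2989, 0.1434]
tool_rot: [3.141, -0.002, 1.645]
force: [0.2, -0.1, -0.2]
grip_width: 0.0851
finger_force: 0.0
```

```bash
sed -i 's/900)/250)/' j.py; python3 j.py .652 -.052 .14 90
```

```text
cap [ 0.5283 -0.3522  0.064 ] [ 0.5285 -0.3519  0.065 ] (235, 295, 80, 72)
shares [12.44  5.17  0.17] turn z rows 0.7 | pos [ 0.5486 -0.3008  0.1434] yaw 94.18 w 0.0853 F [ 0.2 -0.2 -0.3] t 24.1
```

Call:
move_arm --plan '[[[0.8, 0.4, 0, 0, 0, 0.35, 1], [1, 0.42, 0, 0, 0, 0.35, 1], [1, 0.42, 0, 0, 0, 0, 1], [1, 0.42, 0, 0, 0, 0, 1], [1, 0.42, 0, 0, 0, 0, 1], [1, 0.42, 0, 0, 0, 0, 1], [1, 0.42, 0, 0, 0, 0, 1], [1, 0.42, 0, 0, 0, 0, 1], [1, 0.42, 0, 0, 0, 0, 1], [1, 0.42, 0, 0, 0, 0, 1]]]'

```text
clock: 25.05
position: [0.6302, -0.1062, 0.1432]
tool_rot: [-3.141, 0.0, 1.567]
force: [-0.6, -0.2, -0.4]
grip_width: 0.0856
finger_force: 0.0
```

Call:
move_arm --plan '[[[1, 0.42, 0, 0, 0, 0, 1], [1, 0.42, 0, 0, 0, 0, 1], [0.3, 0.1, 0, 0, 0, 0, 1], [0, 0, 0.7, 0, 0, 0, 1], [0, 0, 0, 0, 0, 0, 1], [0, 0, 0, 0, 0, 0, 1], [0, 0, 0, 0, 0, 0, 1], [0, 0, 0, 0, 0, 0, 1], [0, 0, 0, 0, 0, 0, 1], [0, 0, 0, 0, 0, 0, 1]]]'

```text
clock: 26.05
position: [0.649, -0.0607, 0.1295]
tool_rot: [3.141, 0.0, 1.568]
force: [0.7, -0.3, -0.1]
grip_width: 0.0853
finger_force: 0.0
```

```bash
python3 j.py .652 -.052 .04 90
```

```text
cap [ 0.6528 -0.0529  0.064 ] [ 0.6529 -0.0525  0.065 ] (280, 199, 89, 86)
cap [0.6938 0.0114 0.064 ] [0.6941 0.0111 0.065 ] (361, 68, 94, 98)
shares [0.43 0.15 4.47] turn z rows -0.03 | pos [ 0.649  -0.0607  0.1295] yaw 89.81 w 0.0853 F [ 0.8  0.  -0.7] t 26.1
```

Call:
move_arm --plan '[[[0.4, 0.19, 0.4, 0, 0, 0, 1], [0, 0, 1, 0, 0, 0, 1], [0, 0, 1, 0, 0, 0, 1], [0, 0, 1, 0, 0, 0, 1], [0, 0, 1, 0, 0, 0, 1], [0, 0, 0, 0, 0, 0, 1], [0, 0, 0, 0, 0, 0, -1], [0, 0, 0, 0, 0, 0, -1], [0, 0, 0, 0, 0, 0, -1], [0, 0, 0, 0, 0, 0, -1]]]'

```text
clock: 27.1
position: [0.6534, -0.0525, 0.0426]
tool_rot: [3.14, -0.0, 1.568]
force: [-1.5, 1.3, 5.4]
grip_width: 0.0466
finger_force: 40.3
```

Call:
move_arm --plan '[[[0, 0, 0, 0, 0, 0, -1], [0, 0, 0, 0, 0, 0, -1], [0, 0, -0.5, 0, 0, 0, -1], [0, 0, -1, 0, 0, 0, -1], [0, 0, -1, 0, 0, 0, -1], [0, 0, -1, 0, 0, 0, -1], [0, 0, -1, 0, 0, 0, -1], [0, 0, -0.5, 0, 0, 0, -1], [0, 0, 0, 0, 0, 0, -1], [0, 0, 0, 0, 0, 0, -1]]]'

```text
clock: 28.1
position: [0.6525, -0.0526, 0.1409]
tool_rot: [-3.141, -0.0, 1.568]
force: [-0.3, 0.4, -2.3]
grip_width: 0.0467
finger_force: 41.3
```

```bash
python3 j.py .455 -.354 .14 94
```

```text
cap [ 0.6523 -0.1063  0.064 ] [ 0.6526 -0.1061  0.065 ] (247, 272, 141, 128)
cap [0.6943 0.0112 0.064 ] [0.6942 0.0111 0.065 ] (351, 88, 90, 91)
shares [-14.35 -10.89   0.02] turn z rows -0.7 | pos [ 0.6523 -0.0525  0.1405] yaw 89.82 w 0.0469 F [-0.2 -0.1 -2.2] t 28.1
```

Call:
move_arm --plan '[[[-0.6, -0.45, 0, 0, 0, -0.35, -1], [-1, -0.76, 0, 0, 0, -0.35, -1], [-1, -0.76, 0, 0, 0, 0, -1], [-1, -0.76, 0, 0, 0, 0, -1], [-1, -0.76, 0, 0, 0, 0, -1], [-1, -0.76, 0, 0, 0, 0, -1], [-1, -0.76, 0, 0, 0, 0, -1], [-1, -0.76, 0, 0, 0, 0, -1], [-1, -0.76, 0, 0, 0, 0, -1], [-1, -0.76, 0, 0, 0, 0, -1]]]'

```text
clock: 29.15
position: [0.518, -0.2538, 0.1403]
tool_rot: [-3.14, -0.001, 1.641]
force: [0.8, 0.0, -1.2]
grip_width: 0.0466
finger_force: 41.4
```

Call:
move_arm --plan '[[[-1, -0.76, 0, 0, 0, 0, -1], [-1, -0.76, 0, 0, 0, 0, -1], [-1, -0.76, 0, 0, 0, 0, -1], [-1, -0.76, 0, 0, 0, 0, -1], [-0.5, -0.4, 0, 0, 0, 0, -1], [0, 0, 0, 0, 0, 0, -1], [0, 0, 0, 0, 0, 0, -1], [0, 0, 0, 0, 0, 0, -1], [0, 0, 0, 0, 0, 0, -1], [0, 0, 0, 0, 0, 0, -1]]]'

```text
clock: 30.15
position: [0.4572, -0.3472, 0.1413]
tool_rot: [3.142, -0.0, 1.642]
force: [0.5, 0.3, -1.5]
grip_width: 0.0467
finger_force: 41.3
```

```bash
python3 j.py .455 -.3545 .048 94
```

```text
cap [ 0.4611 -0.4     0.064 ] [ 0.4615 -0.4003  0.065 ] (247, 270, 141, 130)
cap [ 0.5302 -0.3515  0.064 ] [ 0.53  -0.351  0.065] (402, 224, 83, 81)
shares [-0.35 -0.13  4.66] turn z rows 0.01 | pos [ 0.4571 -0.3473  0.1413] yaw 94.06 w 0.0472 F [-0.5 -0.1 -1.7] t 30.2
```

Call:
move_arm --plan '[[[-0.35, -0.13, 0, 0, 0, 0, -1], [0, 0, 0.8, 0, 0, 0, -1], [0, 0, 1, 0, 0, 0, -1], [0, 0, 1, 0, 0, 0, -1], [0, 0, 1, 0, 0, 0, -1], [0, 0, 0.6, 0, 0, 0, -1], [0, 0, 0.27, 0, 0, 0, -1], [0, 0, 0, 0, 0, 0, -1], [0, 0, 0, 0, 0, 0, 0.4], [0, 0, 0, 0, 0, 0, 0.4]]]'

```text
clock: 31.2
position: [0.4551, -0.3553, 0.0485]
tool_rot: [3.141, 0.001, 1.641]
force: [0.6, -0.4, -0.2]
grip_width: 0.0598
finger_force: 0.0
```

Call:
move_arm --plan '[[[0, 0, 0, 0, 0, 0, 0.4], [0, 0, 0, 0, 0, 0, 0.4], [0, 0, -0.4, 0, 0, 0, 0.4], [0, 0, -0.9, 0, 0, 0, 0.4], [0, 0, -1, 0, 0, 0, 0.4], [0, 0, -1, 0, 0, 0, 0.4], [0, 0, -1, 0, 0, 0, 1], [0.5, 0.3, -0.5, 0, 0, 0, 1], [1, 0.6, 0, 0, 0, 0, 1], [1, 0.6, 0, 0, 0, 0, 1]]]'

```text
clock: 32.2
position: [0.4817, -0.3017, 0.1443]
tool_rot: [3.141, 0.0, 1.64]
force: [0.9, -0.2, -0.0]
grip_width: 0.0852
finger_force: 0.0
```

```bash
python3 j.py .693 .011 .13 90
```

```text
cap [ 0.455 -0.356  0.064] [ 0.4554 -0.3555  0.065 ] (227, 294, 80, 73)
cap [ 0.5294 -0.3493  0.064 ] [ 0.5301 -0.3499  0.065 ] (351, 293, 79, 73)
shares [15.42 10.46  0.7 ] turn z rows 0.71 | pos [ 0.4839 -0.2975  0.1441] yaw 94.24 w 0.0857 F [3.6 5.2 0.4] t 32.2
```

Call:
move_arm --plan '[[[1, 0.68, 0, 0, 0, 0.36, 1], [1, 0.68, 0, 0, 0, 0.35, 1], [1, 0.68, 0, 0, 0, 0, 1], [1, 0.68, 0, 0, 0, 0, 1], [1, 0.68, 0, 0, 0, 0, 1], [1, 0.68, 0, 0, 0, 0, 1], [1, 0.68, 0, 0, 0, 0, 1], [1, 0.68, 0, 0, 0, 0, 1], [1, 0.68, 0, 0, 0, 0, 1], [1, 0.68, 0, 0, 0, 0, 1]]]'

```text
clock: 33.25
position: [0.6161, -0.1002, 0.1438]
tool_rot: [-3.141, -0.0, 1.567]
force: [0.8, 0.4, -0.4]
grip_width: 0.0853
finger_force: 0.0
```

Call:
move_arm --plan '[[[1, 0.68, 0, 0, 0, 0, 1], [1, 0.68, 0, 0, 0, 0, 1], [1, 0.68, 0, 0, 0, 0, 1], [1, 0.68, 0, 0, 0, 0, 1], [0.7, 0.5, 0, 0, 0, 0, 1], [0.3, 0.2, 0.5, 0, 0, 0, 1], [0, 0, 0, 0, 0, 0, 1], [0, 0, 0, 0, 0, 0, 1], [0, 0, 0, 0, 0, 0, 1], [0, 0, 0, 0, 0, 0, 1]]]'

```text
clock: 34.25
position: [0.6844, -0.0034, 0.1342]
tool_rot: [3.141, 0.0, 1.565]
force: [0.7, -0.2, -0.3]
grip_width: 0.0854
finger_force: 0.0
```

```bash
python3 j.py .693 .011 .042 90
```

```text
cap [0.6944 0.0114 0.064 ] [0.6945 0.0115 0.065 ] (292, 185, 87, 85)
cap [0.6633 0.1231 0.064 ] [0.6631 0.1182 0.065 ] (228, 0, 87, 28)
shares [0.71 0.43 4.61] turn z rows -0.05 | pos [ 0.6844 -0.0032  0.1342] yaw 89.71 w 0.0854 F [ 0.  -0.1 -0.7] t 34.3
```

Target (0.6943, 0.0114): shift x 0.73, y 0.49.

Call:
move_arm --plan '[[[0.73, 0.49, 0.2, 0, 0, 0, 1], [0, 0, 0.8, 0, 0, 0, 1], [0, 0, 1, 0, 0, 0, 1], [0, 0, 1, 0, 0, 0, 1], [0, 0, 1, 0, 0, 0, 1], [0, 0, 0.6, 0, 0, 0, 1], [0, 0, 0, 0, 0, 0, -1], [0, 0, 0, 0, 0, 0, -1], [0, 0, 0, 0, 0, 0, -1], [0, 0, 0, 0, 0, 0, -1]]]'

```text
clock: 35.3
position: [0.695, 0.0122, 0.0431]
tool_rot: [3.14, -0.0, 1.567]
force: [-1.4, 0.2, 3.8]
grip_width: 0.0464
finger_force: 41.4
```

Call:
move_arm --plan '[[[0, 0, 0, 0, 0, 0, -1], [0, 0, 0, 0, 0, 0, -1], [0, 0, -0.5, 0, 0, 0, -1], [0, 0, -1, 0, 0, 0, -1], [0, 0, -1, 0, 0, 0, -1], [0, 0, -1, 0, 0, 0, -1], [0, 0, -1, 0, 0, 0, -1], [0, 0, -0.5, 0, 0, 0, -1], [0, 0, 0, 0, 0, 0, -1], [0, 0, 0, 0, 0, 0, -1]]]'

```text
clock: 36.3
position: [0.694, 0.0121, 0.1414]
tool_rot: [-3.141, 0.0, 1.567]
force: [-0.5, -0.3, -1.6]
grip_width: 0.0466
finger_force: 41.4
```

```bash
python3 j.py .45 -.2805 .14 94
```

```text
cap [ 0.6941 -0.0428  0.064 ] [ 0.6941 -0.0423  0.065 ] (247, 274, 141, 127)
cap [0.6634 0.1334 0.064 ] [0.6634 0.1279 0.065 ] (208, 0, 94, 65)
shares [-13.75 -13.18   0.05] turn z rows -0.71 | pos [0.6939 0.0121 0.1409] yaw 89.76 w 0.0467 F [-0.2  0.1 -2.6] t 36.4
```

Call:
move_arm --plan '[[[-0.6, -0.4, 0, 0, 0, -0.36, -1], [-1, -0.6, 0, 0, 0, -0.35, -1], [-1, -0.6, 0, 0, 0, 0, -1], [-1, -0.6, 0, 0, 0, 0, -1], [-1, -0.6, 0, 0, 0, 0, -1], [-1, -0.6, 0, 0, 0, 0, -1], [-1, -0.6, 0, 0, 0, 0, -1], [-1, -0.6, 0, 0, 0, 0, -1], [-1, -0.6, 0, 0, 0, 0, -1], [-1, -0.6, 0, 0, 0, 0, -1]]]'

```text
clock: 37.35
position: [0.5894, -0.1872, 0.1408]
tool_rot: [-3.14, -0.0, 1.641]
force: [-0.1, -0.3, -1.0]
grip_width: 0.0469
finger_force: 41.4
```

Call:
move_arm --plan '[[[-1, -1, 0, 0, 0, 0, -1], [-1, -1, 0, 0, 0, 0, -1], [-1, -1, 0, 0, 0, 0, -1], [-0.7, -1, 0, 0, 0, 0, -1], [-0.3, -1, 0, 0, 0, 0, -1], [0, -1, 0, 0, 0, 0, -1], [0, -0.9, 0, 0, 0, 0, -1], [0, -0.4, 0, 0, 0, 0, -1], [0, 0, 0, 0, 0, 0, -1], [0, 0, 0, 0, 0, 0, -1]]]'

```text
clock: 38.35
position: [0.4512, -0.2764, 0.1418]
tool_rot: [3.141, -0.0, 1.641]
force: [0.2, 0.1, -1.1]
grip_width: 0.0465
finger_force: 41.4
```

```bash
python3 j.py .45 -.2805 .0485 94
```

```text
cap [ 0.456  -0.3319  0.064 ] [ 0.4556 -0.3318  0.065 ] (247, 273, 141, 136)
shares [-0.21 -0.08  4.66] turn z rows 0.01 | pos [ 0.4513 -0.2763  0.1417] yaw 94.06 w 0.0468 F [ 0.3 -1.3 -1.5] t 38.4
```

Call:
move_arm --plan '[[[-0.2, -0.08, 0, 0, 0, 0, -1], [0, 0, 0.8, 0, 0, 0, -1], [0, 0, 1, 0, 0, 0, -1], [0, 0, 1, 0, 0, 0, -1], [0, 0, 1, 0, 0, 0, -1], [0, 0, 0.6, 0, 0, 0, -1], [0, 0, 0.27, 0, 0, 0, -1], [0, 0, 0, 0, 0, 0, -1], [0, 0, 0, 0, 0, 0, 0.4], [0, 0, 0, 0, 0, 0, 0.4]]]'

```text
clock: 39.4
position: [0.4496, -0.2809, 0.049]
tool_rot: [3.141, 0.001, 1.641]
force: [0.8, 0.5, 0.2]
grip_width: 0.0598
finger_force: 0.0
```

Call:
move_arm --plan '[[[0, 0, 0, 0, 0, 0, 0.4], [0, 0, 0, 0, 0, 0, 0.4], [0, 0, -0.4, 0, 0, 0, 0.4], [0, 0, -0.9, 0, 0, 0, 0.4], [0, 0, -1, 0, 0, 0, 0.4], [0, 0, -1, 0, 0, 0, 0.4], [0, 0, -1, 0, 0, 0, 1], [0.5, 0.5, -0.5, 0, 0, 0, 1], [1, 1, 0, 0, 0, 0, 1], [1, 1, 0, 0, 0, 0, 1]]]'

```text
clock: 40.4
position: [0.4965, -0.2262, 0.1452]
tool_rot: [3.141, 0.0, 1.64]
force: [0.3, 0.1, 0.2]
grip_width: 0.0856
finger_force: 0.0
```

```bash
python3 j.py .662 .134 .135 90
```

```text
cap [ 0.5296 -0.3438  0.064 ] [ 0.5287 -0.3366  0.065 ] (320, 401, 69, 24)
cap [ 0.4545 -0.3543  0.064 ] [ 0.4502 -0.3461  0.065 ] (207, 401, 67, 37)
cap [ 0.4505 -0.2822  0.064 ] [ 0.4506 -0.2819  0.065 ] (196, 294, 79, 74)
shares [17.78  8.11  0.5 ] turn z rows 0.71 | pos [ 0.4997 -0.2216  0.1449] yaw 94.27 w 0.0855 F [ 2.3  6.8 -0.4] t 40.5
```

Call:
move_arm --plan '[[[1, 0.45, 0, 0, 0, 0.36, 1], [1, 0.45, 0, 0, 0, 0.35, 1], [1, 0.45, 0, 0, 0, 0, 1], [1, 0.45, 0, 0, 0, 0, 1], [1, 0.45, 0, 0, 0, 0, 1], [1, 0.45, 0, 0, 0, 0, 1], [1, 0.45, 0, 0, 0, 0, 1], [1, 0.45, 0, 0, 0, 0, 1], [1, 0.45, 0, 0, 0, 0, 1], [1, 0.45, 0, 0, 0, 0, 1]]]'

```text
clock: 41.45
position: [0.5844, -0.0249, 0.1445]
tool_rot: [-3.141, -0.0, 1.567]
force: [-0.2, 0.1, 0.0]
grip_width: 0.0852
finger_force: 0.0
```

Call:
move_arm --plan '[[[1, 0.45, 0, 0, 0, 0, 1], [1, 0.45, 0, 0, 0, 0, 1], [1, 0.45, 0, 0, 0, 0, 1], [1, 0.45, 0, 0, 0, 0, 1], [1, 0.45, 0, 0, 0, 0, 1], [1, 0.45, 0, 0, 0, 0, 1], [0.8, 0.3, 0.4, 0, 0, 0, 1], [0.3, 0, 0, 0, 0, 0, 1], [0, 0, 0, 0, 0, 0, 1], [0, 0, 0, 0, 0, 0, 1]]]'

```text
clock: 42.45
position: [0.6444, 0.1141, 0.1365]
tool_rot: [-3.141, 0.001, 1.566]
force: [0.6, -1.8, 0.1]
grip_width: 0.0854
finger_force: 0.0
```

```bash
python3 j.py .662 .134 .042 90
```

```text
cap [0.6632 0.1349 0.064 ] [0.6632 0.135  0.065 ] (308, 172, 88, 86)
cap [0.6428 0.2242 0.064 ] [0.6429 0.2227 0.065 ] (264, 0, 97, 86)
shares [1.01 0.87 4.73] turn z rows -0.05 | pos [0.6445 0.1138 0.1366] yaw 89.69 w 0.085 F [ 0.3 -0.6  0.2] t 42.5
```

Call:
move_arm --plan '[[[0.53, 0.46, 0, 0, 0, 0, 1], [0.53, 0.46, 0.3, 0, 0, 0, 1], [0, 0, 1, 0, 0, 0, 1], [0, 0, 1, 0, 0, 0, 1], [0, 0, 1, 0, 0, 0, 1], [0, 0, 1, 0, 0, 0, 1], [0, 0, 0.38, 0, 0, 0, 1], [0, 0, 0, 0, 0, 0, -1], [0, 0, 0, 0, 0, 0, -1], [0, 0, 0, 0, 0, 0, -1]]]'

```text
clock: 43.5
position: [0.6638, 0.1363, 0.0441]
tool_rot: [3.14, -0.0, 1.566]
force: [-2.3, -0.2, 8.4]
grip_width: 0.047
finger_force: 39.8
```

Call:
move_arm --plan '[[[0, 0, 0, 0, 0, 0, -1], [0, 0, 0, 0, 0, 0, -1], [0, 0, -0.5, 0, 0, 0, -1], [0, 0, -1, 0, 0, 0, -1], [0, 0, -1, 0, 0, 0, -1], [0, 0, -1, 0, 0, 0, -1], [0, 0, -1, 0, 0, 0, -1], [0, 0, -0.5, 0, 0, 0, -1], [0, 0, 0, 0, 0, 0, -1], [0, 0, 0, 0, 0, 0, -1]]]'

```text
clock: 44.5
position: [0.6628, 0.1361, 0.1424]
tool_rot: [-3.141, 0.0, 1.567]
force: [-0.0, 0.4, -1.7]
grip_width: 0.0466
finger_force: 41.5
```

```bash
python3 j.py .524 -.2755 .14 94
```

```text
cap [0.6626 0.0811 0.064 ] [0.6629 0.0813 0.065 ] (248, 273, 139, 127)
cap [0.6428 0.2246 0.064 ] [0.643  0.2245 0.065 ] (231, 37, 92, 95)
shares [-20.04  -8.35   0.1 ] turn z rows -0.71 | pos [0.6627 0.136  0.142 ] yaw 89.76 w 0.0469 F [-0.2  0.  -2.4] t 44.5
```

Call:
move_arm --plan '[[[-0.6, -0.1, 0, 0, 0, -0.36, -1], [-1, -0.2, 0, 0, 0, -0.35, -1], [-1, -0.2, 0, 0, 0, 0, -1], [-1, -0.2, 0, 0, 0, 0, -1], [-1, -0.2, 0, 0, 0, 0, -1], [-1, -0.2, 0, 0, 0, 0, -1], [-1, -0.2, 0, 0, 0, 0, -1], [-1, -0.2, 0, 0, 0, 0, -1], [-1, -0.2, 0, 0, 0, 0, -1], [-1, -0.2, 0, 0, 0, 0, -1]]]'

```text
clock: 45.55
position: [0.6364, -0.0594, 0.1423]
tool_rot: [-3.141, 0.0, 1.639]
force: [0.0, 0.3, -2.2]
grip_width: 0.0462
finger_force: 41.5
```

Call:
move_arm --plan '[[[-1, -0.3, 0, 0, 0, 0, -1], [-1, -0.4, 0, 0, 0, 0, -1], [-1, -0.4, 0, 0, 0, 0, -1], [-1, -0.4, 0, 0, 0, 0, -1], [-1, -0.5, 0, 0, 0, 0, -1], [-1, -0.7, 0, 0, 0, 0, -1], [-1, -0.9, 0, 0, 0, 0, -1], [-1, -0.9, 0, 0, 0, 0, -1], [-1, -0.9, 0, 0, 0, 0, -1], [-0.8, -0.7, 0, 0, 0, 0, -1]]]'

```text
clock: 46.55
position: [0.5273, -0.2638, 0.1424]
tool_rot: [-3.14, -0.0, 1.638]
force: [-0.7, 0.1, -1.0]
grip_width: 0.0467
finger_force: 41.5
```

```bash
python3 j.py .524 -.2755 .0495 94
```

```text
cap [ 0.5337 -0.3238  0.064 ] [ 0.5311 -0.3213  0.065 ] (247, 270, 140, 148)
cap [ 0.4484 -0.2833  0.064 ] [ 0.4487 -0.2832  0.065 ] (138, 232, 82, 81)
shares [-0.42 -0.09  4.65] turn z rows -0.05 | pos [ 0.5251 -0.2669  0.1424] yaw 93.68 w 0.0466 F [-1.3 -5.1 -1.2] t 46.6
```

Call:
move_arm --plan '[[[-0.3, 0, 0, 0, 0, 0, -1], [0, 0, 0, 0, 0, 0, -1], [0, 0, 0, 0, 0, 0, -1], [0, 0, 1, 0, 0, 0, -1], [0, 0, 1, 0, 0, 0, -1], [0, 0, 0, 0, 0, 0, -1], [0, 0, 0, 0, 0, 0, -1], [0, 0, 0, 0, 0, 0, -1], [0, 0, 0, 0, 0, 0, -1], [0, 0, 0, 0, 0, 0, -1]]]'

```text
clock: 47.6
position: [0.5298, -0.268, 0.1035]
tool_rot: [3.141, 0.0, 1.641]
force: [-0.0, 0.2, -2.3]
grip_width: 0.0467
finger_force: 41.6
```

```bash
python3 j.py .524 -.2755 .0495 94
```

```text
cap [ 0.4508 -0.3746  0.064 ] [ 0.4519 -0.3744  0.065 ] (146, 426, 29, 31)
cap [ 0.53   -0.3089  0.064 ] [ 0.5323 -0.3057  0.065 ] (247, 268, 140, 158)
cap [ 0.4494 -0.2814  0.064 ] [ 0.4494 -0.2821  0.065 ] (99, 242, 101, 96)
shares [-0.36 -0.31  2.69] turn z rows 0.0 | pos [ 0.5297 -0.2679  0.1034] yaw 94.02 w 0.0466 F [-0.4  0.1 -1.2] t 47.6
```

Call:
move_arm --plan '[[[-0.36, -0.31, 0, 0, 0, 0, -1], [0, 0, 0, 0, 0, 0, -1], [0, 0, 0.8, 0, 0, 0, -1], [0, 0, 0.9, 0, 0, 0, -1], [0, 0, 0.7, 0, 0, 0, -1], [0, 0, 0.29, 0, 0, 0, -1], [0, 0, 0, 0, 0, 0, -1], [0, 0, 0, 0, 0, 0, 0.4], [0, 0, 0, 0, 0, 0, 0.4], [0, 0, 0, 0, 0, 0, 0.4]]]'

```text
clock: 48.65
position: [0.5241, -0.2756, 0.0494]
tool_rot: [3.141, 0.0, 1.641]
force: [-0.4, 0.2, -0.8]
grip_width: 0.0596
finger_force: 0.0
```

Call:
move_arm --plan '[[[0, 0, 0, 0, 0, 0, 0.4], [0, 0, -0.4, 0, 0, 0, 0.4], [0, 0, -0.9, 0, 0, 0, 0.4], [0, 0, -1, 0, 0, 0, 0.4], [0, 0, -1, 0, 0, 0, 0.4], [0, 0, -1, 0, 0, 0, 1], [0.5, 0.2, -0.5, 0, 0, 0, 1], [1, 0.4, 0, 0, 0, 0, 1], [1, 0.4, 0, 0, 0, 0, 1], [0, 0, 0, 0, 0, 0, 1]]]'

```text
clock: 49.65
position: [0.5415, -0.2202, 0.1452]
tool_rot: [3.141, -0.002, 1.645]
force: [-0.1, -0.3, -0.6]
grip_width: 0.0855
finger_force: 0.0
```

```bash
python3 j.py .643 .225 .135 90
```

```text
cap [ 0.5296 -0.3407  0.064 ] [ 0.5303 -0.3359  0.065 ] (256, 408, 59, 17)
cap [ 0.5234 -0.2801  0.064 ] [ 0.5235 -0.2792  0.065 ] (241, 303, 79, 71)
cap [ 0.4402 -0.2773  0.064 ] [ 0.4371 -0.2726  0.065 ] (121, 301, 48, 44)
shares [22.35  5.11  0.51] turn z rows 0.7 | pos [ 0.5409 -0.222   0.1451] yaw 94.18 w 0.0853 F [-0.1  0.4 -0.5] t 49.7
```

Call:
move_arm --plan '[[[0.8, 0.2, 0, 0, 0, 0.35, 1], [1, 0.22, 0, 0, 0, 0.35, 1], [1, 0.22, 0, 0, 0, 0, 1], [1, 0.22, 0, 0, 0, 0, 1], [1, 0.22, 0, 0, 0, 0, 1], [1, 0.22, 0, 0, 0, 0, 1], [1, 0.22, 0, 0, 0, 0, 1], [1, 0.22, 0, 0, 0, 0, 1], [1, 0.22, 0, 0, 0, 0, 1], [1, 0.22, 0, 0, 0, 0, 1]]]'

```text
clock: 50.7
position: [0.5826, -0.0276, 0.145]
tool_rot: [-3.141, 0.0, 1.567]
force: [-0.3, 0.7, 0.6]
grip_width: 0.0855
finger_force: 0.0
```

Call:
move_arm --plan '[[[1, 0.25, 0, 0, 0, 0, 1], [1, 0.25, 0, 0, 0, 0, 1], [1, 0.25, 0, 0, 0, 0, 1], [1, 0.25, 0, 0, 0, 0, 1], [1, 0.25, 0, 0, 0, 0, 1], [1, 0.25, 0, 0, 0, 0, 1], [1, 0.25, 0, 0, 0, 0, 1], [1, 0.25, 0, 0, 0, 0, 1], [1, 0.25, 0, 0, 0, 0, 1], [1, 0.25, 0, 0, 0, 0, 1]]]'

```text
clock: 51.7
position: [0.6336, 0.1733, 0.145]
tool_rot: [-3.142, 0.0, 1.567]
force: [0.7, 0.4, 0.5]
grip_width: 0.0856
finger_force: 0.0
```

Call:
move_arm --plan '[[[1, 0.2, 0, 0, 0, 0, 1], [0.5, 0.1, 0.4, 0, 0, 0, 1], [0, 0, 0, 0, 0, 0, 1], [0, 0, 0, 0, 0, 0, 1], [0, 0, 0, 0, 0, 0, 1], [0, 0, 0, 0, 0, 0, 1], [0, 0, 0, 0, 0, 0, 1], [0, 0, 0, 0, 0, 0, 1], [0, 0, 0, 0, 0, 0, 1], [0, 0, 0, 0, 0, 0, 1]]]'

```text
clock: 52.7
position: [0.6393, 0.2018, 0.1371]
tool_rot: [3.142, 0.0, 1.568]
force: [0.3, 0.2, -0.6]
grip_width: 0.0852
finger_force: 0.0
```

```bash
python3 j.py .643 .225 .0425 90
```

```text
cap [0.6428 0.2249 0.064 ] [0.6428 0.2251 0.065 ] (279, 168, 88, 86)
shares [1.16 0.19 4.73] turn z rows -0.03 | pos [0.6393 0.2019 0.1371] yaw 89.82 w 0.0858 F [-0.6  0.1 -0.1] t 52.8
```

Call:
move_arm --plan '[[[0.58, 0.1, 0, 0, 0, 0, 1], [0.58, 0.09, 0.3, 0, 0, 0, 1], [0, 0, 1, 0, 0, 0, 1], [0, 0, 1, 0, 0, 0, 1], [0, 0, 1, 0, 0, 0, 1], [0, 0, 1, 0, 0, 0, 1], [0, 0, 0.4, 0, 0, 0, 1], [0, 0, 0, 0, 0, 0, -1], [0, 0, 0, 0, 0, 0, -1], [0, 0, 0, 0, 0, 0, -1]]]'

```text
clock: 53.75
position: [0.6437, 0.2255, 0.0443]
tool_rot: [3.14, -0.001, 1.568]
force: [-2.2, 0.5, 8.5]
grip_width: 0.0467
finger_force: 39.8
```

Call:
move_arm --plan '[[[0, 0, 0, 0, 0, 0, -1], [0, 0, 0, 0, 0, 0, -1], [0, 0, -0.5, 0, 0, 0, -1], [0, 0, -1, 0, 0, 0, -1], [0, 0, -1, 0, 0, 0, -1], [0, 0, -1, 0, 0, 0, -1], [0, 0, -1, 0, 0, 0, -1], [0, 0, -0.5, 0, 0, 0, -1], [0, 0, 0, 0, 0, 0, -1], [0, 0, 0, 0, 0, 0, -1]]]'

```text
clock: 54.75
position: [0.6429, 0.2249, 0.1426]
tool_rot: [-3.141, 0.0, 1.568]
force: [-0.3, -0.2, -2.0]
grip_width: 0.0467
finger_force: 41.4
```

```bash
python3 j.py .598 -.2705 .14 94; python3 - <<'E'
from m import *
s=observe(); f={'color':cv2.imread('pics/j.png')[:,:,::-1].copy()}; g=grab_frame('wrist'); g['s']=s
for c in blobs(g,(8,100,80),(28,255,255),60): print('brass',cen(c),cv2.boundingRect(c),onz(g,cen(c),.049),cv2.contourArea(c))
E
```

```text
cap [0.6429 0.1708 0.064 ] [0.643  0.1714 0.065 ] (247, 271, 140, 126)
shares [-24.55  -3.96   0.11] turn z rows -0.7 | pos [0.6427 0.2249 0.1422] yaw 89.82 w 0.0466 F [-0.2  0.1 -1.7] t 54.8
brass [441.73649425 317.39195402] (429, 300, 27, 38) [[0.72265158 0.17400997 0.049     ]] 580.0
brass [305.44479763  63.26912481] (290, 47, 32, 34) [[0.63697844 0.32550531 0.049     ]] 786.5
```

Call:
move_arm --plan '[[[-0.6, -0.1, 0, 0, 0, -0.35, -1], [-1, -0.16, 0, 0, 0, -0.35, -1], [-1, -0.16, 0, 0, 0, 0, -1], [-1, -0.16, 0, 0, 0, 0, -1], [-1, -0.16, 0, 0, 0, 0, -1], [-1, -0.16, 0, 0, 0, 0, -1], [-1, -0.16, 0, 0, 0, 0, -1], [-1, -0.16, 0, 0, 0, 0, -1], [-1, -0.16, 0, 0, 0, 0, -1], [-1, -0.16, 0, 0, 0, 0, -1]]]'

```text
clock: 55.85
position: [0.624, 0.0298, 0.1431]
tool_rot: [-3.142, 0.0, 1.64]
force: [-0.1, -1.1, -1.5]
grip_width: 0.0464
finger_force: 41.4
```

Call:
move_arm --plan '[[[-1, -0.16, 0, 0, 0, 0, -1], [-1, -0.16, 0, 0, 0, 0, -1], [-1, -0.16, 0, 0, 0, 0, -1], [-1, -0.16, 0, 0, 0, 0, -1], [-1, -0.16, 0, 0, 0, 0, -1], [-1, -0.16, 0, 0, 0, 0, -1], [-1, -0.16, 0, 0, 0, 0, -1], [-1, -0.16, 0, 0, 0, 0, -1], [-1, -0.16, 0, 0, 0, 0, -1], [-1, -0.16, 0, 0, 0, 0, -1]]]'

```text
clock: 56.85
position: [0.6058, -0.1719, 0.143]
tool_rot: [-3.142, 0.0, 1.64]
force: [1.2, 0.3, -0.6]
grip_width: 0.0465
finger_force: 41.4
```

Call:
move_arm --plan '[[[-1, -0.16, 0, 0, 0, 0, -1], [-1, -0.16, 0, 0, 0, 0, -1], [-1, -0.16, 0, 0, 0, 0, -1], [-1, -0.16, 0, 0, 0, 0, -1], [-0.5, -0.1, 0, 0, 0, 0, -1], [0, 0, 0, 0, 0, 0, -1], [0, 0, 0, 0, 0, 0, -1], [0, 0, 0, 0, 0, 0, -1], [0, 0, 0, 0, 0, 0, -1], [0, 0, 0, 0, 0, 0, -1]]]'

```text
clock: 57.85
position: [0.5981, -0.2603, 0.1432]
tool_rot: [3.141, -0.0, 1.642]
force: [-1.1, 0.3, -1.0]
grip_width: 0.0466
finger_force: 41.4
```

```bash
python3 j.py .598 -.2705 .0497 94
```

```text
cap [ 0.4495 -0.3517  0.064 ] [ 0.446  -0.3478  0.065 ] (48, 344, 57, 45)
cap [ 0.6021 -0.3132  0.064 ] [ 0.6025 -0.3134  0.065 ] (247, 269, 140, 128)
cap [ 0.5228 -0.2775  0.064 ] [ 0.5231 -0.2777  0.065 ] (144, 229, 83, 80)
cap [ 0.4473 -0.2833  0.064 ] [ 0.4483 -0.2825  0.065 ] (24, 229, 77, 78)
shares [-0.5  -0.04  4.67] turn z rows 0.01 | pos [ 0.5981 -0.2605  0.1431] yaw 94.05 w 0.0467 F [-0.2  0.4 -1.4] t 57.9
```

Call:
move_arm --plan '[[[-0.5, -0.04, 0, 0, 0, 0, -1], [0, 0, 0.8, 0, 0, 0, -1], [0, 0, 1, 0, 0, 0, -1], [0, 0, 1, 0, 0, 0, -1], [0, 0, 1, 0, 0, 0, -1], [0, 0, 0.6, 0, 0, 0, -1], [0, 0, 0.27, 0, 0, 0, -1], [0, 0, 0, 0, 0, 0, -1], [0, 0, 0, 0, 0, 0, 0.4], [0, 0, 0, 0, 0, 0, 0.4]]]'

```text
clock: 58.9
position: [0.5981, -0.2712, 0.0499]
tool_rot: [3.141, 0.0, 1.641]
force: [1.0, 0.1, -0.3]
grip_width: 0.0601
finger_force: 0.0
```

Call:
move_arm --plan '[[[0, 0, 0, 0, 0, 0, 0.4], [0, 0, 0, 0, 0, 0, 0.4], [0, 0, -0.4, 0, 0, 0, 0.4], [0, 0, -0.9, 0, 0, 0, 0.4], [0, 0, -1, 0, 0, 0, 0.4], [0, 0, -1, 0, 0, 0, 0.4], [0, 0, -1, 0, 0, 0, -1], [0, 0, -1, 0, 0, 0, -1], [1, 0.1, -1, 0, 0, 0, -1], [1, 0.1, -1, 0, 0, 0, -1]]]'

```text
clock: 59.9
position: [0.5988, -0.2308, 0.1971]
tool_rot: [3.141, 0.0, 1.64]
force: [0.6, -0.6, 0.5]
grip_width: 0.0012
finger_force: 0.0
```

Call:
move_arm --plan '[[[1, 0, 0, 0, 0, 0, -1], [1, 0, 0, 0, 0, 0, -1], [1, 0, 0, 0, 0, 0, -1], [1, 0, 0, 0, 0, 0, -1], [0, 0, 0, 0, 0, 0, -1], [0, 0, 0, 0, 0, 0, -1], [0, 0, 0, 0, 0, 0, -1], [0, 0, 0, 0, 0, 0, -1], [0, 0, 0, 0, 0, 0, -1], [0, 0, 0, 0, 0, 0, -1]]]'

```text
clock: 60.9
position: [0.5933, -0.1514, 0.1956]
tool_rot: [-3.141, 0.0, 1.64]
force: [-0.8, 0.7, -0.0]
grip_width: 0.0
finger_force: 0.0
```

```bash
python3 j.py .637 .3255 .09 90; python3 - <<'E'
from h import *
b=cv2.imread('pics/j.png'); a=save('scene','e1.png')['color'][200:360,120:460,::-1]
A=cv2.resize(a,None,fx=1.15,fy=1.15,interpolation=2);B=cv2.resize(b,None,fx=.62,fy=.62,interpolation=3)
C=np.zeros((max(A.shape[0],B.shape[0]),A.shape[1]+B.shape[1],3),np.uint8);C[:A.shape[0],:A.shape[1]]=A;C[:B.shape[0],A.shape[1]:]=B
cv2.imwrite('pics/c9.png',C);print(C.shape)
E
```

```text
cap [ 0.4468 -0.2801  0.064 ] [ 0.4442 -0.2775  0.065 ] (94, 351, 55, 41)
shares [23.84  2.18  5.28] turn z rows 0.67 | pos [ 0.5934 -0.1513  0.1956] yaw 94.0 w 0.0001 F [ 0.7 -0.3 -0.3] t 61.0
(298, 788, 3)
```

View pics/c9.png

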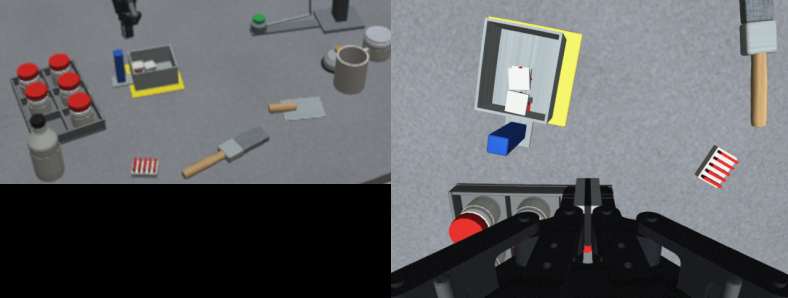

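All five jars stand upright in separate cells and the pan is on the mat. I'll check its centring numerically.

```bash
python3 - <<'E'
from m import *
s=observe(); f=save('wrist','k.png')
T=lambda p:np.array([[(x-391)/.62,y/.62] for x,y in p])
p=onz(f,T([(487,17),(566,33),(554,126),(475,108)]),.054)[:,:2];e=np.diff(np.r_[p,p[:1]],axis=0)
print('tray',p.mean(0),np.linalg.norm(e,axis=1).round(3),np.degrees(np.arctan2(e[:,1],e[:,0])).round(1))
for c in blobs(f,(105,120,50),(128,255,255),80): 
    pass
print('post',onz(f,T([(498,144)]),.089))
for c in blobs(f,(24,150,80),(34,255,255),80): 
    h=cv2.approxPolyDP(cv2.convexHull(c),5,True)[:,0]; print(h.tolist(),onz(f,h,.004).round(4).tolist())
E
```

```text
tray [ 0.5149648 -0.0826775] [0.085 0.101 0.092 0.099] [ -8.2 -94.9 170.7  81.3]
post [[ 0.50173263 -0.15539658  0.089     ]]
[[158, 27], [307, 56], [280, 203], [253, 199]] [[0.4617, -0.0167, 0.004], [0.5777, -0.0322, 0.004], [0.5628, -0.1483, 0.004], [0.5403, -0.1464, 0.004]]
```

The pan is centred within about 2 mm. For the bell I'll turn the shut gripper 90° so its linkage spreads clear of the mug.

Call:
move_arm --plan '[[[0, 0, 0, 0, 0, 1, -1], [0, 0, 0, 0, 0, 1, -1], [0, 0, 0, 0, 0, 1, -1], [0, 0, 0, 0, 0, 1, -1], [0, 0, 0, 0, 0, 1, -1], [0, 0, 0, 0, 0, 1, -1], [0, 0, 0, 0, 0, 1, -1], [0, 0, 0, 0, 0, 1, -1], [0, 0, 0, 0, 0, 1, -1], [0, 0, 0, 0, 0, 1, -1]]]'

```text
clock: 62.05
position: [0.5934, -0.151, 0.1957]
tool_rot: [-3.142, -0.0, 0.589]
force: [-0.4, 1.1, -0.6]
grip_width: -0.0
finger_force: 0.0
```

Call:
move_arm --plan '[[[0, 0, 0, 0, 0, 1, -1], [0, 0, 0, 0, 0, 1, -1], [0, 0, 0, 0, 0, 1, -1], [0, 0, 0, 0, 0, 1, -1], [0, 0, 0, 0, 0, 1, -1], [0, 0, 0, 0, 0, 0.67, -1], [0, 0, 0, 0, 0, 0, -1], [0, 0, 0, 0, 0, 0, -1], [0, 0, 0, 0, 0, 0, -1], [0, 0, 0, 0, 0, 0, -1]]]'

```text
clock: 63.05
position: [0.5934, -0.1511, 0.1957]
tool_rot: [-3.142, -0.0, 0.001]
force: [-0.7, -1.0, -0.1]
grip_width: -0.0002
finger_force: 0.0
```

```bash
python3 -c "
from h import *
go(.637,.3255,.12,0);print(np.round(observe()['qpos'],2))"
```

```text
shares [  2.18 -23.83   3.79] turn z rows 0.01 | pos [ 0.5934 -0.1511  0.1957] yaw 0.06 w -0.0002 F [-0.7 -1.  -0.1] t 63.0
[-0.07  0.56  0.33  1.68 -0.22  0.93 -1.23]
```

Call:
move_arm --plan '[[[0.09, -1, 0, 0, 0, 0, -1], [0.09, -1, 0, 0, 0, 0, -1], [0.09, -1, 0, 0, 0, 0, -1], [0.09, -1, 0, 0, 0, 0, -1], [0.09, -1, 0, 0, 0, 0, -1], [0.09, -1, 0, 0, 0, 0, -1], [0.09, -1, 0, 0, 0, 0, -1], [0.09, -1, 0, 0, 0, 0, -1], [0.09, -1, 0, 0, 0, 0, -1], [0.09, -1, 0, 0, 0, 0, -1]]]'

```text
clock: 64.05
position: [0.6115, 0.0497, 0.1957]
tool_rot: [-3.142, -0.0, 0.001]
force: [0.1, 0.8, -0.1]
grip_width: -0.0003
finger_force: 0.0
```

Call:
move_arm --plan '[[[0.09, -1, 0, 0, 0, 0, -1], [0.09, -1, 0, 0, 0, 0, -1], [0.09, -1, 0, 0, 0, 0, -1], [0.09, -1, 0, 0, 0, 0, -1], [0.09, -1, 0, 0, 0, 0, -1], [0.09, -1, 0, 0, 0, 0, -1], [0.09, -1, 0, 0, 0, 0, -1], [0.09, -1, 0, 0, 0, 0, -1], [0.09, -1, 0, 0, 0, 0, -1], [0, 0, 0, 0, 0, 0, -1]]]'

```text
clock: 65.05
position: [0.6273, 0.233, 0.1953]
tool_rot: [-3.14, 0.0, 0.004]
force: [-0.1, 0.5, -0.5]
grip_width: 0.0002
finger_force: 0.0
```

```bash
cat > b.py <<'E'
from m import *
f=save('wrist','b.png')
for c in blobs(f,(8,100,80),(28,255,255),60): print('brass',cen(c),cv2.boundingRect(c),onz(f,cen(c),.049)[0],cv2.contourArea(c))
go(.637,.3255,.07,0);print(np.round(observe()['qpos'],2))
E
python3 b.py
```

```text
brass [592.74264203 313.98973306] (568, 265, 72, 113) [0.55206484 0.0083309  0.049     ] 243.5
brass [190.15343259 208.09057072] (179, 197, 24, 23) [0.6374289  0.32497938 0.049     ] 403.0
brass [437.953596    80.80150094] (403, 60, 79, 44) [0.72580164 0.15157643 0.049     ] 1332.5
shares [ 0.48 -4.72  6.27] turn z rows 0.02 | pos [0.6274 0.231  0.1953] yaw 0.12 w 0.0 F [-1.2 -1.4 -0.4] t 65.1
[-0.63  0.65  0.31  1.52 -0.22  1.   -1.83]
```

Call:
move_arm --plan '[[[0.1, -0.9, 0, 0, 0, 0, -1], [0.1, -0.9, 0, 0, 0, 0, -1], [0.1, -0.9, 0, 0, 0, 0, -1], [0.1, -0.9, 0, 0, 0, 0, -1], [0.1, -0.9, 0, 0, 0, 0, -1], [0, 0, 1, 0, 0, 0, -1], [0, 0, 1, 0, 0, 0, -1], [0, 0, 1, 0, 0, 0, -1], [0, 0, 1, 0, 0, 0, -1], [0, 0, 0, 0, 0, 0, -1]]]'

```text
clock: 66.1
position: [0.6363, 0.3194, 0.1129]
tool_rot: [3.14, 0.004, 0.001]
force: [-0.3, -0.0, -0.2]
grip_width: 0.0001
finger_force: 0.0
```

```bash
python3 b.py
```

```text
brass [304.35778061 255.05144558] (289, 239, 32, 33) [0.63750088 0.32562819 0.049     ] 784.0
brass [608.90672486  85.50921435] (572, 60, 68, 56) [0.72704475 0.1713129  0.049     ] 2062.0
shares [-0.   -0.3   2.24] turn z rows 0.0 | pos [0.6371 0.3195 0.1147] yaw 0.02 w -0.0003 F [0.1 0.  0.4] t 66.2
[-0.71  0.81  0.28  1.44 -0.25  0.93 -1.93]
```

Call:
move_arm --plan '[[[0, -0.3, 0, 0, 0, 0, -1], [0, 0, 0.8, 0, 0, 0, -1], [0, 0, 0.9, 0, 0, 0, -1], [0, 0, 0.8, 0, 0, 0, -1], [0, 0, 0.5, 0, 0, 0, -1], [0, 0, 0.2, 0, 0, 0, -1], [0, 0, 0.15, 0, 0, 0, -1], [0, 0, 0.15, 0, 0, 0, -1], [0, 0, 0.1, 0, 0, 0, -1], [0, 0, 0, 0, 0, 0, -1]]]'

```text
clock: 67.15
position: [0.6379, 0.3249, 0.0442]
tool_rot: [-3.141, -0.001, -0.0]
force: [0.1, -1.3, 3.1]
grip_width: -0.0005
finger_force: 1.4
```

Call:
move_arm --plan '[[[0, 0, 0.08, 0, 0, 0, -1], [0, 0, 0.05, 0, 0, 0, -1], [0, 0, 0, 0, 0, 0, -1], [0, 0, 0, 0, 0, 0, -1], [0, 0, 0, 0, 0, 0, -1], [0, 0, 0, 0, 0, 0, -1], [0, 0, 0, 0, 0, 0, -1], [0, 0, 0, 0, 0, 0, -1], [0, 0, 0, 0, 0, 0, -1], [0, 0, 0, 0, 0, 0, -1]]]'

```text
clock: 68.15
position: [0.6381, 0.3251, 0.0437]
tool_rot: [-3.141, -0.001, -0.0]
force: [-12.3, -5.8, 31.7]
grip_width: 0.0003
finger_force: 15.7
```

Call:
move_arm --plan '[[[0, 0, -0.3, 0, 0, 0, -1], [0, 0, -0.8, 0, 0, 0, -1], [0, 0, -1, 0, 0, 0, -1], [0, 0, -1, 0, 0, 0, -1], [0, 0, -1, 0, 0, 0, -1], [0, 0, -1, 0, 0, 0, -1], [0, 0, -1, 0, 0, 0, -1], [0, 0, -1, 0, 0, 0, -1], [0, 0, 0, 0, 0, 0, -1], [0, 0, 0, 0, 0, 0, -1]]]'

```text
clock: 69.15
position: [0.6378, 0.3252, 0.184]
tool_rot: [-3.141, -0.001, 0.0]
force: [-0.1, 0.6, 0.2]
grip_width: 0.0001
finger_force: 0.0
```

```bash
python3 - <<'E'
from m import *
f=save('scene','fin.png')
for c in blobs(f,(0,150,90),(6,255,255),60): 
    if cen(c)[0]>125: print('red',cen(c).round(1),onz(f,cen(c),.0665)[0].round(3),cv2.contourArea(c))
g=cv2.imread('pics/e1.png')[:,:,::-1]
for z in(g,f['color']):
    b=blobs({'color':np.ascontiguousarray(z)},(105,120,50),(128,255,255),60); print([cen(c).round(1).tolist() for c in b])
    y=blobs({'color':np.ascontiguousarray(z)},(24,150,80),(34,255,255),60); print([(cen(c).round(1).tolist(),cv2.contourArea(c)) for c in y])
print(np.abs(g[190:370,100:330].astype(int)-f['color'][190:370,100:330]).max(2).__gt__(40).sum())
E
```

```text
red [188.4 287.3] [ 0.598 -0.27   0.067] 199.5
red [151.2 277.9] [ 0.529 -0.348  0.066] 184.5
red [179.4 269.3] [ 0.525 -0.275  0.066] 179.0
red [143.5 260.9] [ 0.456 -0.354  0.066] 158.0
red [171.1 252.7] [ 0.451 -0.28   0.066] 154.0
[[223.5, 256.1], [12.3, 229.2], [480.2, 74.1], [490.5, 13.6], [430.5, 53.0], [376.9, 47.5]]
[([256.6, 277.4], 223.0), ([245.5, 12.6], 282.0)]
[[223.5, 256.2], [12.3, 229.2], [480.3, 74.1], [371.5, 74.9], [490.5, 13.5], [441.3, 21.7]]
[([256.5, 277.4], 222.0), ([243.7, 5.1], 99.0)]
740
```

Everything is unchanged in place, and the bell was pressed hard against its stop. Handing in.

```bash
python3 -c "
from workcell import job_done
print(job_done())"
```

```text
the job is handed in; nothing more can be done
None
```

I handed the job in at about 69 s on the clock: all four patterns are in the pan centred on the mat, all five jars stand in separate crate cells, and the bell was pressed to its stop last; no verdict came back.

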